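# Unload the soldering preheater with a lifter and cover it

## Robot

A 7-joint arm with a two-finger parallel gripper is mounted at the origin on the work surface. World frame = base frame: x ahead of the robot, y to its left, z up, the work surface at z = 0. Lengths are in m, angles in rad, forces in N, time in s.
With the tool pointing down it reaches from about 0.4 to 0.85 m from the base axis. Payload 10.4 kg.
Tool frame: the origin (TCP) lies on the mounting face of the last link; the fingertips stand r.tips_ahead ahead of it and the grasp point (between the pads) lies 164 mm ahead of it (r.tips_ahead is the distance from the TCP to the fingertips, in m); z points along the fingers, y is the line along which they close (so a half turn about z gives the same grasp; the last joint's range is limited). The gripper opens to 87 mm and grips with 3 to 60 N. Pads are 19 mm wide; open, the fingers measure 117 mm over their backs; the gripper's body (75 mm by 190 mm) begins 51 mm behind the grasp point.
Start: joints at [1.147, 0.332, -0.065, 1.46, 0.022, 1.35, -0.088], TCP at [0.244, -0.575, 0.405] pointing down, gripper open.
Joint ranges: [-2.6, 2.6], [-0.5, 2.12], [-1.47, 1.34], [0.16, 2.42], [-1.27, 4.41], [0.06, 2.06], [-2.6, 2.6]. Speed limits (rad/s): [2.22, 2.22, 2.79, 2.79, 3.14, 3.14, 3.14].

## Interface

Orientations are given as a unit quaternion [x, y, z, w].
In Python, from bench import telemetry, imaging, job, r gives the robot as it stands.
- The arm moves only by the tool move_arm, never from a script. Its argument "steps" is a list of rows, each an object of numbers: "dx", "dy", "dz": the shift along the tool's x, y, z in cm; "spin": the turn about the tool's z in rad. In form: [{"dx": .., "dy": .., "dz": .., "spin": ..}, ...]. A call has 1 to 12 rows; each row shifts and turns the commanded pose from where the row before left it, along the tool's axes as they then stand; what a row does not reach is not made up. A row lasts 1/10 s, in which the tool goes at most 50 mm and 8.59 degrees, less where a joint would pass 70% of its speed; a pose out of reach is approached as far as the arm can. A call with a gripper value outside its range is refused whole. "claw" is the finger opening in cm, from 0 to 8.7, set as the call begins (left out, the last holds). The fingers move at their own pace and stop on an object; "squeeze" is the grip in N (left out, the last holds). Time passes only in rows, so rows that do not move let the fingers close. It gives the time, the measured TCP pose, the force, the opening and the grip force at its end, in the units of the state.
- telemetry.read_state(): the state, without advancing time (a new reading comes with each control period).
- imaging.camera(name): name is "scene" or "top"; returns a dict with "img" (400x640x3 uint8, red, green, blue), "camera_matrix" (3x3 intrinsics, pixels), "R" (3x3) and "t" (3): a world point X has camera coordinates R X + t. Camera axes: x right, y down, z forward; pixel columns grow to the right and rows downward; lengths in m; the calibration is good to about 2 mm. A picture is of the moment at which its call begins. There is no depth.
- job.close_job(): hands the job in; it is judged then, once.
The state is a dict: "time": time; "joint_positions": joint angles; "joint_vel": joint speeds; "joint_torque": joint torques, N m; "ee_pos": TCP position; "eef_rot": TCP orientation; "ft_force": force on the tool from outside, world axes, zero at the start; "torque": the same for the moment, N m; "width": finger opening in m; "grip_force": force on a finger pad.
Only numpy, scipy, OpenCV 4.12 (cv2) and the standard library are available. Lean on these libraries where they do the work, as an engineer would, in place of code of your own. Each camera call takes 0.05 s, during which the arm holds its last target. There are 200 camera calls.

## Task

The boards on the preheater are too hot and delicate to handle: hold the lifter by its upright handle, slide its blade under each circuit board, carry it over and set it down on its feet, fully on the finned cooling plate, without the gripper touching a board and without tipping one. When every board stands on the cooling plate, put the lifter back flat on its rubber mat and let go; then lay the insulating cover on the preheater, squarely and with its edges flush with the preheater's edges on all sides. Leave the other things on the bench where they are.

Things in the scene. Friction and masses are not known exactly. Their poses are not given: they have to be found in the camera images.
- preheater_top (a point): preheater, a fixed grey box 110 mm (x) by 250 mm (y), 45 mm high, with a flat dark steel top and a control panel on its -x side, towards the robot. This point: centre of its top; x away from the robot, more or less, y along the long side, z up. Preheater and cooling plate may swap sides (left or right of the robot).
- cooler_top (a point): cooling plate, a fixed finned aluminium slab 130 mm (x) by 270 mm (y), 25 mm high, flat on top. This point: centre of its top; x away from the robot, more or less, y along the long side, z up. Three boards fit side by side along y, for instance 80 mm apart, square to the plate.
- board1: circuit board, 64 x 64 mm, 3 mm thick, 60 g, on four thin brass stand-offs 12 mm high (6 mm diameter, 28 mm from the centre in x and y): a gap 12 mm high and 50 mm wide is open under it on every side; parts on top reach 29 mm above the feet. Origin at the centre, at the feet's undersides, z up. Starts on the preheater, turned up to 0.15 rad against it; may be absent (None).
- board2: circuit board, 64 x 64 mm, 3 mm thick, 60 g, on four thin brass stand-offs 12 mm high (6 mm diameter, 28 mm from the centre in x and y): a gap 12 mm high and 50 mm wide is open under it on every side; parts on top reach 29 mm above the feet. Origin at the centre, at the feet's undersides, z up. Starts on the preheater, turned up to 0.15 rad against it; may be absent (None).
- board3: circuit board, 64 x 64 mm, 3 mm thick, 60 g, on four thin brass stand-offs 12 mm high (6 mm diameter, 28 mm from the centre in x and y): a gap 12 mm high and 50 mm wide is open under it on every side; parts on top reach 29 mm above the feet. Origin at the centre, at the feet's undersides, z up. Starts on the preheater, turned up to 0.15 rad against it; may be absent (None).
- lifter_grip (a point): lifter, 160 g: flat steel blade 34 mm wide, 3 mm thick, standing by itself on its blade, with an upright square handle (18 x 18 mm, top 100 mm above the blade's underside) at its rear; a 22 x 24 mm foot block rises to 15 mm. Point: handle axis, 78 mm above the blade's underside; grip here, along x or y. x points to the tip; blade from x = -12 to +95 mm. A board rides well centred at x = 55 mm.
- lifter_mid (a point): same lifter: the middle of the blade, on its underside, 41.5 mm ahead of the handle's axis and 78 mm below lifter_grip; same axes.
- mat_top (a point): black rubber mat fixed on the bench, 160 mm (x) by 80 mm (y), 3 mm thick, on which the lifter starts. This point: centre of its top; x along its long side, which runs across in front of the robot (x more or less to its left); the blade starts pointing that way.
- cover_grip (a point): cover, 350 g: flat grey panel 110 mm (x) by 250 mm (y), 8 mm thick, with a black bar handle on top, 80 mm long (y), 16 mm wide, 14 mm high, on two posts 66 mm apart, its top 52 mm above the panel's underside. Point: bar's centre, 45 mm above the underside; z up. Either way round will do. Starts on the bench between preheater and cooling plate, long side pointing away from the robot.
- screwdriver: bystander: screwdriver lying on the bench, black handle, 170 mm long; leave alone.
- spool: bystander: upright metal spool, 48 mm diameter, 36 mm high; origin under its centre; leave alone.
- flux: bystander: small white jar, 40 mm diameter, 55 mm high; origin under its centre; leave alone.
There are look-alikes about, which are no part of the job. Of the things shaped like the part that bears lifter_grip, the bare steel one is meant. What is shaped like the board2 but red is not meant.

How it is judged:
By the outcome, as a careful person would: the job done as asked, in the order asked, and still so for the second after the job is handed in, with the robot touching nothing.
Of board1, board2, board3 only 2 to 3 are there at a start; the rules pass over those that are not, and their reading is None.
At some moment in a run one of cover, lifter may be knocked a few centimetres aside while the robot is not near it.
It also fails if it takes over 210 s, if anything falls off the work surface, if the arm or the gripper's body presses on something with over 40 N, if the wrist force passes 120 N, or if a joint passes its speed limit or range.

## Working session

There is one attempt and no reset: what is moved stays moved. The work goes in short steps, Python scripts to look and compute and a tool call to move; the robot and the scene stay as the last step left them, time stands still between calls to the robot, and variables do not carry over. Pictures are saved under pics/ and viewed, at most 14 in all, crops included, and the job is handed in when it is done.

Besides the shell and the picture viewer there is one more tool, called after "Emit:" as name([rows], argument=value, ...), one row to a line, values as JSON. move_arm: Moves the arm, as the interface text tells. Its arguments: {"type":"object","properties":{"steps":{"type":"array","items":{"type":"object","properties":{"dx":{"type":"number"},"dy":{"type":"number"},"dz":{"type":"number"},"spin":{"type":"number"}}}},"claw":{"type":"number"},"squeeze":{"type":"number"}},"required":["steps"]}

```bash
mkdir -p pics; cat > h.py <<'E'
import numpy as np, cv2
from bench import telemetry, imaging, job, r
def snap(name, f):
    c=imaging.camera(name); cv2.imwrite(f, c["img"][:,:,::-1]); np.savez(f[:-4]+".npz",K=c["camera_matrix"],R=c["R"],t=c["t"],img=c["img"]); return c
def ray(f,u,v,z):
    c=np.load(f[:-4]+".npz"); R=c["R"];t=c["t"]; o=-R.T@t
    d=R.T@np.linalg.inv(c["K"])@np.array([u,v,1.]); return o+d*(z-o[2])/d[2]
def proj(f,X):
    c=np.load(f[:-4]+".npz"); p=c["K"]@(c["R"]@np.array(X,float)+c["t"]); return p[:2]/p[2]
def crop(f,out,u0,v0,w,h,s):
    i=cv2.imread(f)[v0:v0+h,u0:u0+w]; cv2.imwrite(out,cv2.resize(i,None,fx=s,fy=s,interpolation=cv2.INTER_CUBIC))
E
python3 - <<'E'
from h import *
for n in("top","scene"):
    c=snap(n,f"pics/{n}0.png"); print(n,c["camera_matrix"].tolist(),(-c["R"].T@c["t"]).round(3),c["R"].round(2).tolist())
s=telemetry.read_state(); print(s, r.tips_ahead)
E
```

```text
top [[458.9573213457039, 0.0, 317.66612888003135], [0.0, 458.9573213457039, 209.6170157282295], [0.0, 0.0, 1.0]] [0.4   0.013 1.63 ] [[0.0, -1.0, -0.0], [-1.0, -0.0, -0.07], [0.07, 0.0, -1.0]]
scene [[363.75327329804037, 0.0, 322.0680164341705], [0.0, 363.75327329804037, 195.81605401119296], [0.0, 0.0, 1.0]] [ 1.318 -0.043  0.812] [[0.07, 1.0, 0.0], [0.68, -0.04, -0.73], [-0.73, 0.05, -0.68]]
{'time': 0.1, 'joint_positions': array([ 1.14741563,  0.33283728, -0.06469427,  1.46086555,  0.02160467,
        1.3499135 , -0.0884773 ]), 'joint_vel': array([ 0.00035921, -0.00233777,  0.00033302, -0.00225974,  0.00240086,
        0.00054593,  0.00065084]), 'joint_torque': array([ 1.14737330e-03, -6.24542499e+01,  2.42549856e-02, -3.90713847e+01,
       -6.14385610e-02,  3.66039842e-02,  9.79799188e-05]), 'ee_pos': array([ 0.24379345, -0.57536575,  0.40401154]), 'eef_rot': array([ 9.79984984e-01,  1.99070315e-01, -1.64724786e-04, -6.43298419e-04]), 'ft_force': array([-0.33009143,  0.21426829,  0.72672216]), 'torque': array([-0.05890998, -0.00413283, -0.06600213]), 'grip_force': 0.0, 'width': 0.0868759494855279} 0.1822
```

View pics/top0.png

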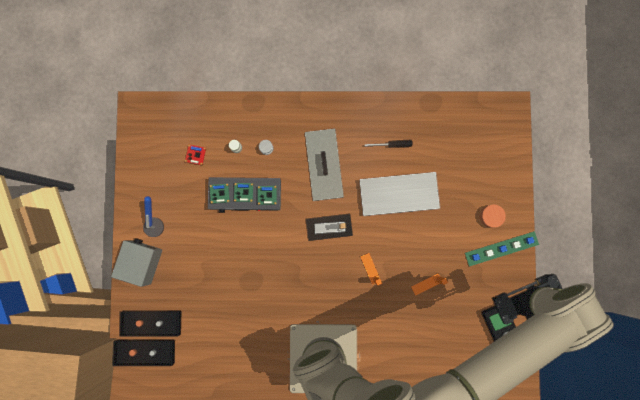

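View pics/scene0.png

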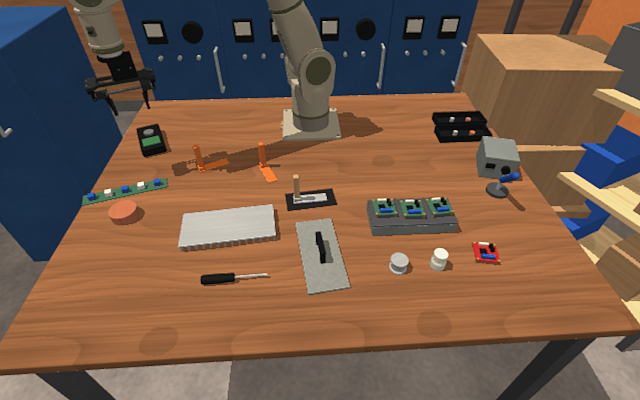

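The three green boards stand on the preheater at (219,194), (243,192) and (267,194) in the top view. The red look-alike is at (196,155). Candidates for the lifter are the steel one on the mat at (330,228) and two orange ones at (370,268) and (430,285), so I choose the one on the mat. The cover is at (324,164) and the cooler at (400,194).

```bash
python3 - <<'E'
from h import *
crop("pics/top0.png","pics/c1.png",195,120,160,120,5)
crop("pics/top0.png","pics/c2.png",300,120,160,120,5)
crop("pics/scene0.png","pics/c3.png",270,165,200,140,4)
E
```

```text
(no output)
```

View pics/c1.png

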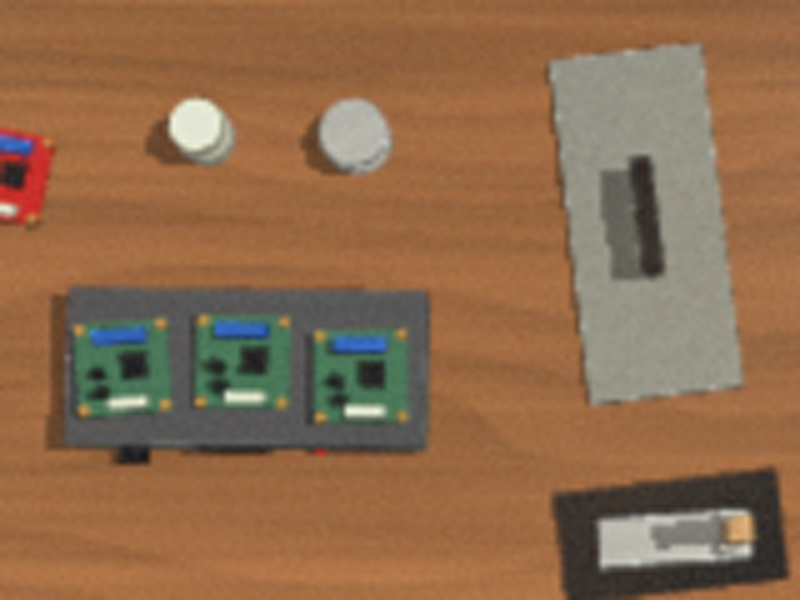

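View pics/c2.png

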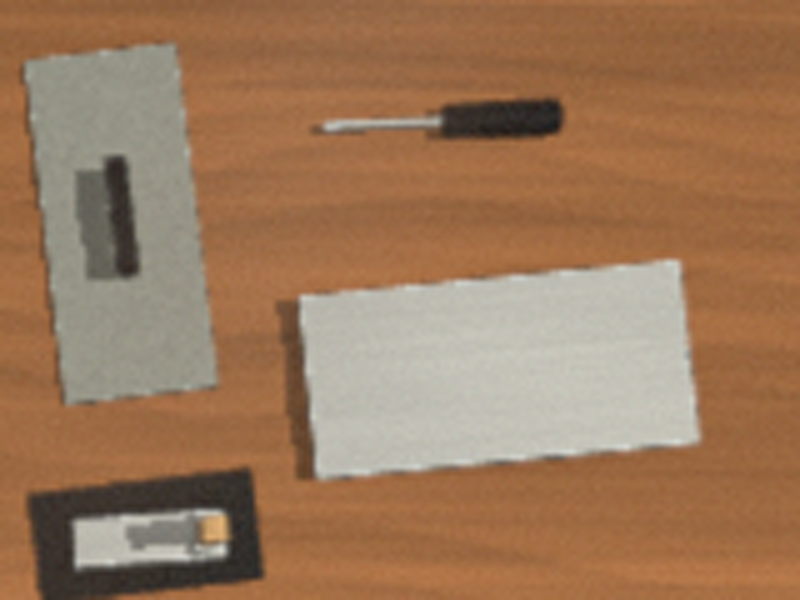

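View pics/c3.png

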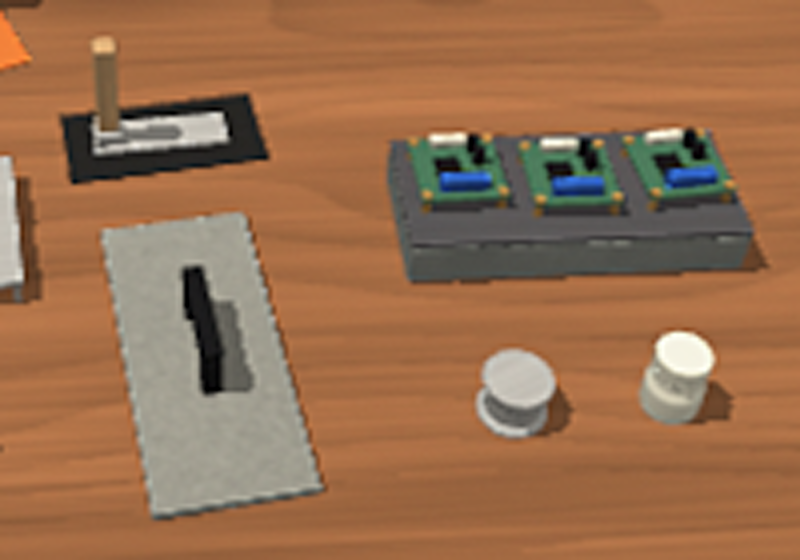

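```bash
cat > fit.py <<'E'
from h import *
def fit(f,pts,u0,v0,s,z):
    P=np.array([ray(f,u0+(x+.5)/s-.5,v0+(y+.5)/s-.5,z)[:2] for x,y in pts])
    return P
def rep(n,P):
    c=P.mean(0); e1=(P[1]-P[0]+P[2]-P[3])/2; e2=(P[0]-P[3]+P[1]-P[2])/2
    print(n,"c",c.round(4),"len right",np.linalg.norm(e1).round(4),"ang(-y)",np.degrees(np.arctan2(e1[0],-e1[1])).round(2),"len up",np.linalg.norm(e2).round(4),"ang(x)",np.degrees(np.arctan2(e2[1],e2[0])).round(2))
E
python3 - <<'E'
from fit import *
T="pics/top0.png"
A=(195,120,5);B=(300,120,5)
for n,p,o,z in [("pre",[(68,287),(428,291),(427,447),(66,445)],A,.045),
("bL",[(79,330),(160,323),(166,404),(84,411)],A,.06),("bM",[(204,320),(285,321),(282,402),(200,402)],A,.06),("bR",[(319,336),(401,334),(404,415),(321,417)],A,.06),
("blade",[(72,519),(226,509),(230,557),(76,571)],B,.006),("mat",[(28,493),(248,469),(263,577),(40,602)],B,.003),
("cover",[(24,62),(175,44),(216,385),(66,404)],B,.008),("cooler",[(300,295),(681,261),(699,442),(316,478)],B,.025)]:
    rep(n,fit(T,p,*o,z))
print(fit(T,[(212,529)],*B,.103), fit(T,[(115,156),(127,276)],*B,.052))
S="pics/scene0.png";C=(270,165,4)
for n,p,z in [("pre",[(749,233),(408,240),(388,142),(712,132)],.045),("lift handle",[(104,45)],.103),("cover",[(155,518),(102,230),(246,212),(322,490)],.008),("blade tip/top",[(228,111),(229,140),(92,152),(92,120)],.006),
 ("bR",[(418,143),(489,140),(504,195),(427,198)],.06)]:
    P=fit(S,p,*C,z); print(n,P.mean(0).round(4),P.round(3).tolist())
E
```

```text
pre c [0.5697 0.2745] len right 0.2506 ang(-y) -0.42 len up 0.1096 ang(x) 0.2
bL c [0.5683 0.3581] len right 0.0563 ang(-y) 5.0 len up 0.0562 ang(x) 4.82
bM c [0.5724 0.2752] len right 0.0561 ang(-y) -0.29 len up 0.0564 ang(x) -1.7
bR c [0.5626 0.1935] len right 0.0568 ang(-y) 1.46 len up 0.056 ang(x) 2.3
blade c [ 0.4522 -0.0242] len right 0.1093 ang(-y) 4.53 len up 0.0355 ang(x) 4.56
mat c [ 0.455  -0.0199] len right 0.158 ang(-y) 6.39 len up 0.0775 ang(x) 7.09
cover c [ 0.6777 -0.0022] len right 0.1082 ang(-y) 7.12 len up 0.2478 ang(x) 6.9
cooler c [ 0.5715 -0.2683] len right 0.2697 ang(-y) 5.32 len up 0.1289 ang(x) 4.68
[[ 0.4557291  -0.06259999]] [[ 0.7170778   0.00178554]
 [ 0.63292092 -0.00659577]]
pre [0.5718 0.2745] [[0.628, 0.396], [0.62, 0.149], [0.518, 0.151], [0.522, 0.403]]
lift handle [ 0.4579 -0.0638] [[0.458, -0.064]]
cover [ 0.6803 -0.0012] [[0.812, -0.04], [0.562, -0.071], [0.55, 0.039], [0.798, 0.067]]
blade tip/top [ 0.4521 -0.0222] [[0.432, 0.034], [0.467, 0.032], [0.474, -0.078], [0.436, -0.078]]
bR [0.5646 0.195 ] [[0.536, 0.169], [0.536, 0.223], [0.594, 0.222], [0.593, 0.166]]
```

Emit:
move_arm([
  {"dx": 1.5, "dy": -1.5},
  {"dx": 3.5, "dy": -3.4},
  {"dx": 3.5, "dy": -3.4},
  {"dx": 3.5, "dy": -3.4},
  {"dx": 3.5, "dy": -3.4},
  {"dx": 3.5, "dy": -3.4},
  {"dx": 3.5, "dy": -3.4},
  {"dx": 3.5, "dy": -3.4},
  {"dx": 3.5, "dy": -3.4},
  {"dx": 3.5, "dy": -3.4},
  {"dx": 3.5, "dy": -3.4},
  {"dx": 3.0, "dy": -3.3},
], claw=6, squeeze=40)

```text
$.steps[0]: bad value
```

Emit:
move_arm([
  {"spin": -0.14},
  {"spin": -0.14},
  {"spin": -0.14},
  {"spin": -0.14},
  {"spin": -0.14},
  {"spin": -0.14},
  {"spin": -0.14},
  {"spin": -0.14},
  {"spin": -0.14},
  {"spin": -0.14},
])

```text
$.steps[0]: bad value
```

Emit:
move_arm([
  {"spin": -0.14},
  {"spin": -0.14},
  {"spin": -0.14},
  {"spin": -0.14},
  {"spin": -0.14},
  {"spin": -0.14},
  {"spin": -0.14},
  {"spin": -0.14},
  {"spin": -0.14},
  {"spin": -0.14},
  {},
  {},
])

```text
$.steps[0]: bad value
```

```bash
cat >> h.py <<'E'
def go(x,y,z,th,quiet=0):
    """shift in tool axes (cm) and spin to reach TCP x,y,z, tool-x yaw th(deg)"""
    s=telemetry.read_state(); p=s["ee_pos"]; q=s["eef_rot"]
    from scipy.spatial.transform import Rotation as Ro
    R=Ro.from_quat(q).as_matrix(); a=np.arctan2(R[1,0],R[0,0])
    d=np.array([x,y,z])-p; ca,sa=np.cos(a),np.sin(a)
    sp=-(np.radians(th)-a); sp=(sp+np.pi)%(2*np.pi)-np.pi
    b=np.radians(th); 
    f=lambda t:np.round(100*np.array([d[0]*np.cos(t)+d[1]*np.sin(t),d[0]*np.sin(t)-d[1]*np.cos(t),-d[2]]),2)
    print("t",round(s["time"],2),"p",p.round(4),"yaw",np.degrees(a).round(2),"tilt",R[:2,2].round(4),"q",s["joint_positions"].round(2),"F",s["ft_force"].round(1),"w",round(s["width"],4),"g",round(s["grip_force"],1))
    print("  shift now-axes",f(a),"after-spin-axes",f(b),"spin",sp.round(3))
E
python3 - <<'E'
from h import *
go(.4565,-.064,.245,184.5)
E
```

```text
t 0.1 p [ 0.2438 -0.5754  0.404 ] yaw 22.97 tilt [-0.0006  0.0012] q [ 1.15  0.33 -0.06  1.46  0.02  1.35 -0.09] F [-0.3  0.2  0.7] w 0.0869 g 0.0
  shift now-axes [ 39.54 -38.78  15.9 ] after-spin-axes [-25.22  49.31  15.9 ] spin -2.819
```

Emit:
move_arm([
  {"dx": 1.5, "dy": -1.5, "dz": 0, "spin": 0},
  {"dx": 3.5, "dy": -3.4, "dz": 0, "spin": 0},
  {"dx": 3.5, "dy": -3.4, "dz": 0, "spin": 0},
  {"dx": 3.5, "dy": -3.4, "dz": 0, "spin": 0},
  {"dx": 3.5, "dy": -3.4, "dz": 0, "spin": 0},
  {"dx": 3.5, "dy": -3.4, "dz": 0, "spin": 0},
  {"dx": 3.5, "dy": -3.4, "dz": 0, "spin": 0},
  {"dx": 3.5, "dy": -3.4, "dz": 0, "spin": 0},
  {"dx": 3.5, "dy": -3.4, "dz": 0, "spin": 0},
  {"dx": 3.5, "dy": -3.4, "dz": 0, "spin": 0},
  {"dx": 3.5, "dy": -3.4, "dz": 0, "spin": 0},
  {"dx": 3.0, "dy": -3.3, "dz": 0, "spin": 0},
], claw=6, squeeze=40)

```text
time: 1.3
ee_pos: [0.4565, -0.0618, 0.4047]
eef_rot: [0.98, 0.199, 0.0, 0.0]
ft_force: [1.1, -1.2, -0.3]
width: 0.06
grip_force: 0.0
```

Emit:
move_arm([
  {"dx": 0, "dy": 0, "dz": 0, "spin": -0.14},
  {"dx": 0, "dy": 0, "dz": 0, "spin": -0.14},
  {"dx": 0, "dy": 0, "dz": 0, "spin": -0.14},
  {"dx": 0, "dy": 0, "dz": 0, "spin": -0.14},
  {"dx": 0, "dy": 0, "dz": 0, "spin": -0.14},
  {"dx": 0, "dy": 0, "dz": 0, "spin": -0.14},
  {"dx": 0, "dy": 0, "dz": 0, "spin": -0.14},
  {"dx": 0, "dy": 0, "dz": 0, "spin": -0.14},
  {"dx": 0, "dy": 0, "dz": 0, "spin": -0.14},
  {"dx": 0, "dy": 0, "dz": 0, "spin": -0.14},
])

```text
time: 2.3
ee_pos: [0.456, -0.0641, 0.4045]
eef_rot: [0.619, 0.785, -0.0, -0.0]
ft_force: [0.9, -0.2, 0.3]
width: 0.06
grip_force: 0.0
```

Emit:
move_arm([
  {"dx": 0, "dy": 0, "dz": 0, "spin": -0.14},
  {"dx": 0, "dy": 0, "dz": 0, "spin": -0.14},
  {"dx": 0, "dy": 0, "dz": 0, "spin": -0.14},
  {"dx": 0, "dy": 0, "dz": 0, "spin": -0.14},
  {"dx": 0, "dy": 0, "dz": 0, "spin": -0.14},
  {"dx": 0, "dy": 0, "dz": 0, "spin": -0.14},
  {"dx": 0, "dy": 0, "dz": 0, "spin": -0.14},
  {"dx": 0, "dy": 0, "dz": 0, "spin": -0.14},
  {"dx": 0, "dy": 0, "dz": 0, "spin": -0.14},
  {"dx": 0, "dy": 0, "dz": 0, "spin": -0.14},
  {"dx": 0, "dy": 0, "dz": 0, "spin": 0},
])

```text
time: 3.4
ee_pos: [0.4561, -0.0641, 0.4045]
eef_rot: [-0.031, 1.0, -0.0, -0.0]
ft_force: [-0.4, -0.3, -0.3]
width: 0.0601
grip_force: 0.0
```

```bash
python3 - <<'E'
from h import *
go(.4565,-.064,.245,184.5)
E
```

```text
t 3.4 p [ 0.4561 -0.0641  0.4045] yaw -176.47 tilt [-0.0005 -0.    ] q [ 0.61 -0.   -0.56  1.85 -0.    1.3   1.68] F [-0.4 -0.3 -0.3] w 0.0601 g 0.0
  shift now-axes [-4.000e-02  1.000e-02  1.595e+01] after-spin-axes [-4.000e-02  1.000e-02  1.595e+01] spin -0.017
```

Emit:
move_arm([
  {"dx": 0, "dy": 0, "dz": 2, "spin": -0.017},
  {"dx": 0, "dy": 0, "dz": 3, "spin": 0},
  {"dx": 0, "dy": 0, "dz": 3, "spin": 0},
  {"dx": 0, "dy": 0, "dz": 3, "spin": 0},
  {"dx": 0, "dy": 0, "dz": 3, "spin": 0},
  {"dx": 0, "dy": 0, "dz": 1.95, "spin": 0},
  {"dx": 0, "dy": 0, "dz": 0, "spin": 0},
  {"dx": 0, "dy": 0, "dz": 0, "spin": 0},
])

```text
time: 4.2
ee_pos: [0.4563, -0.064, 0.2457]
eef_rot: [-0.037, 0.999, 0.0, -0.0]
ft_force: [0.6, -0.0, -0.0]
width: 0.06
grip_force: 0.0
```

Emit:
move_arm([
  {"dx": 0, "dy": 0, "dz": 0, "spin": 0},
  {"dx": 0, "dy": 0, "dz": 0, "spin": 0},
  {"dx": 0, "dy": 0, "dz": 0, "spin": 0},
  {"dx": 0, "dy": 0, "dz": 0, "spin": 0},
  {"dx": 0, "dy": 0, "dz": 0, "spin": 0},
  {"dx": 0, "dy": 0, "dz": 0, "spin": 0},
  {"dx": 0, "dy": 0, "dz": 0, "spin": 0},
  {"dx": 0, "dy": 0, "dz": 0, "spin": 0},
], claw=0, squeeze=50)

```text
time: 5.0
ee_pos: [0.4562, -0.0641, 0.2453]
eef_rot: [-0.038, 0.999, -0.0, 0.0]
ft_force: [-0.6, 0.4, 1.5]
width: 0.0178
grip_force: 50.0
```

```bash
python3 - <<'E'
from h import *
go(.38,.1935,.30,90+2)
snap("scene","pics/s1.png"); crop("pics/s1.png","pics/c4.png",240,130,160,110,4)
E
```

```text
t 5.0 p [ 0.4562 -0.0641  0.2453] yaw -175.63 tilt [ 0.     -0.0001] q [ 0.57  0.18 -0.57  2.03  0.12  0.96  1.59] F [-0.6  0.4  1.5] w 0.0178 g 50.0
  shift now-axes [ 5.64 26.27 -5.47] after-spin-axes [26.01 -6.72 -5.47] spin 1.612
```

View pics/c4.png

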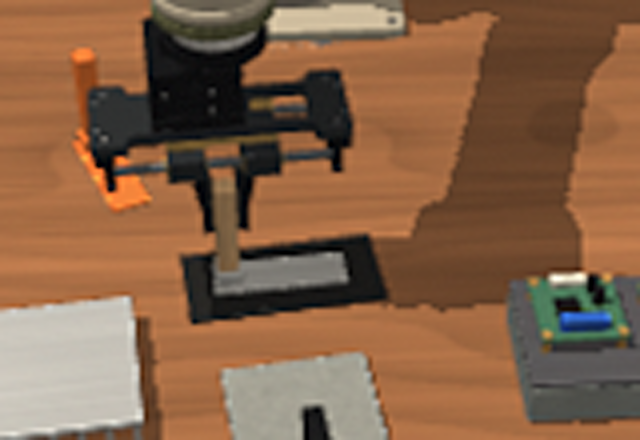

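Emit:
move_arm([
  {"dx": 0, "dy": 0, "dz": -0.5, "spin": 0},
  {"dx": 0, "dy": 0, "dz": -2, "spin": 0},
  {"dx": 0, "dy": 0, "dz": -3, "spin": 0},
  {"dx": 0, "dy": 0, "dz": -3, "spin": 0},
  {"dx": 0.2, "dy": 1.6, "dz": -0.97, "spin": 0},
  {"dx": 0.5, "dy": 4, "dz": 0, "spin": 0},
  {"dx": 0.6, "dy": 4, "dz": 0, "spin": 0},
  {"dx": 0.5, "dy": 4, "dz": 0, "spin": 0},
  {"dx": 0.6, "dy": 4, "dz": 0, "spin": 0},
  {"dx": 0.5, "dy": 4, "dz": 0, "spin": 0},
  {"dx": 0.3, "dy": 3, "dz": 0, "spin": 0},
  {"dx": 0.18, "dy": 1, "dz": 0, "spin": 0},
])

```text
time: 6.25
ee_pos: [0.4011, 0.1922, 0.3395]
eef_rot: [-0.041, 0.999, 0.0, -0.0]
ft_force: [0.0, -1.4, -1.6]
width: 0.0179
grip_force: 50.0
```

Emit:
move_arm([
  {"dx": 0, "dy": 0, "dz": 0, "spin": 0.072},
  {"dx": 0, "dy": 0, "dz": 0, "spin": 0.14},
  {"dx": 0, "dy": 0, "dz": 0, "spin": 0.14},
  {"dx": 0, "dy": 0, "dz": 0, "spin": 0.14},
  {"dx": 0, "dy": 0, "dz": 0, "spin": 0.14},
  {"dx": 0, "dy": 0, "dz": 0, "spin": 0.14},
  {"dx": 0, "dy": 0, "dz": 0, "spin": 0.14},
  {"dx": 0, "dy": 0, "dz": 0, "spin": 0.14},
  {"dx": 0, "dy": 0, "dz": 0, "spin": 0.14},
  {"dx": 0, "dy": 0, "dz": 0, "spin": 0.14},
  {"dx": 0, "dy": 0, "dz": 0, "spin": 0.14},
  {"dx": 0, "dy": 0, "dz": 0, "spin": 0.14},
])

```text
time: 7.45
ee_pos: [0.4025, 0.1884, 0.3392]
eef_rot: [0.697, 0.717, -0.001, -0.0]
ft_force: [-0.1, 0.1, -1.8]
width: 0.0179
grip_force: 50.0
```

```bash
python3 - <<'E'
from h import *
go(.403,.1884,.2913,92)
snap("top","pics/t2.png"); snap("scene","pics/s2.png")
a=cv2.imread("pics/t2.png")[150:280,190:340]; b=cv2.imread("pics/s2.png")[120:250,330:480]
cv2.imwrite("pics/c5.png",cv2.resize(np.vstack([a[:, :150],b]),None,fx=2.3,fy=2.3) if 0 else cv2.resize(np.hstack([a,b]),None,fx=2.66,fy=2.66,interpolation=cv2.INTER_CUBIC))
E
```

```text
t 7.45 p [0.4025 0.1884 0.3392] yaw 91.66 tilt [-0.0011 -0.0006] q [ 0.28  0.03 -0.82  1.96  0.03  1.16 -0.52] F [-0.1  0.1 -1.8] w 0.0179 g 50.0
  shift now-axes [-0.    0.05  4.79] after-spin-axes [-0.    0.05  4.79] spin -0.006
```

View pics/c5.png

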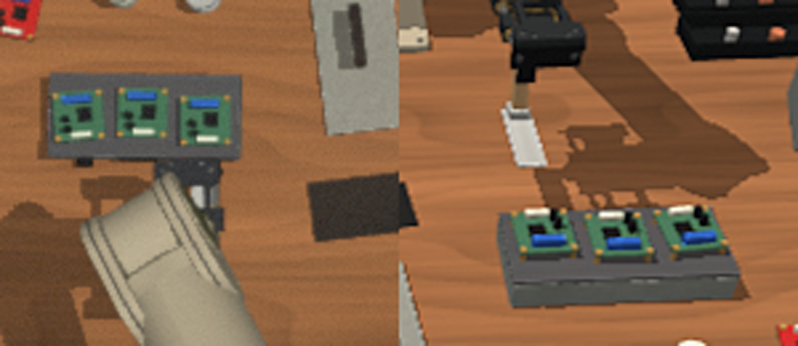

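```bash
python3 - <<'E'
from h import *
f=lambda x,y:(330+(x+.5)/2.66-.5-150,120+(y+.5)/2.66-.5)
for p in [(520,167),(547,163),(505,118),(531,113)]: print(ray("pics/s2.png",*f(*p),.0985).round(4))
# expected
print(proj("pics/s2.png",(.4975,.1912,.0985)), f(533.5,165))
g=lambda x,y:(190+(x+.5)/2.66-.5,150+(y+.5)/2.66-.5)
for p in [(192,186),(214,184)]: print(ray("pics/t2.png",*g(*p),.0985).round(4))
E
```

```text
[0.4981 0.1749 0.0985]
[0.4931 0.2068 0.0985]
[0.4075 0.1725 0.0985]
[0.3996 0.2055 0.0985]
[380.50549762 182.11995393] (380.2518796992481, 181.71804511278197)
[0.4749 0.2049 0.0985]
[0.4774 0.1773 0.0985]
```

Emit:
move_arm([
  {"dx": 0, "dy": 0, "dz": 1.5, "spin": -0.006},
  {"dx": 0, "dy": 0, "dz": 2, "spin": 0},
  {"dx": 0, "dy": 0, "dz": 1.3, "spin": 0},
  {"dx": 0, "dy": 0.05, "dz": 0, "spin": 0},
  {"dx": 0, "dy": 0.5, "dz": 0, "spin": 0},
  {"dx": 0, "dy": 1.5, "dz": 0, "spin": 0},
  {"dx": 0, "dy": 1.5, "dz": 0, "spin": 0},
  {"dx": 0, "dy": 0, "dz": 0, "spin": 0},
])

```text
time: 8.35
ee_pos: [0.4404, 0.1899, 0.2929]
eef_rot: [0.693, 0.721, 0.001, 0.0]
ft_force: [-1.2, 0.4, -1.2]
width: 0.0178
grip_force: 50.0
```

Emit:
move_arm([
  {"dx": 0, "dy": 1, "dz": 0, "spin": 0},
  {"dx": 0, "dy": 1, "dz": 0, "spin": 0},
  {"dx": 0, "dy": 1, "dz": 0, "spin": 0},
  {"dx": 0, "dy": 1, "dz": 0, "spin": 0},
  {"dx": 0, "dy": 1, "dz": 0, "spin": 0},
  {"dx": 0, "dy": 1, "dz": 0, "spin": 0},
  {"dx": 0, "dy": 0.7, "dz": 0, "spin": 0},
  {"dx": 0, "dy": 0.3, "dz": 0, "spin": 0},
  {"dx": 0, "dy": 0, "dz": 0, "spin": 0},
])

```text
time: 9.25
ee_pos: [0.5086, 0.193, 0.2918]
eef_rot: [0.692, 0.721, -0.0, -0.0]
ft_force: [-1.4, 0.0, -2.0]
width: 0.0177
grip_force: 50.0
```

```bash
python3 - <<'E'
from h import *
go(.508,.1921,.2913,92)
snap("scene","pics/s3.png"); crop("pics/s3.png","pics/c6.png",340,140,130,110,5)
E
```

```text
t 9.25 p [0.5086 0.193  0.2918] yaw 92.35 tilt [-0.0003  0.0002] q [ 0.2   0.34 -0.76  1.78  0.26  1.12 -0.6 ] F [-1.4  0.  -2. ] w 0.0177 g 50.0
  shift now-axes [-0.08 -0.07  0.05] after-spin-axes [-0.08 -0.07  0.05] spin 0.006
```

View pics/c6.png

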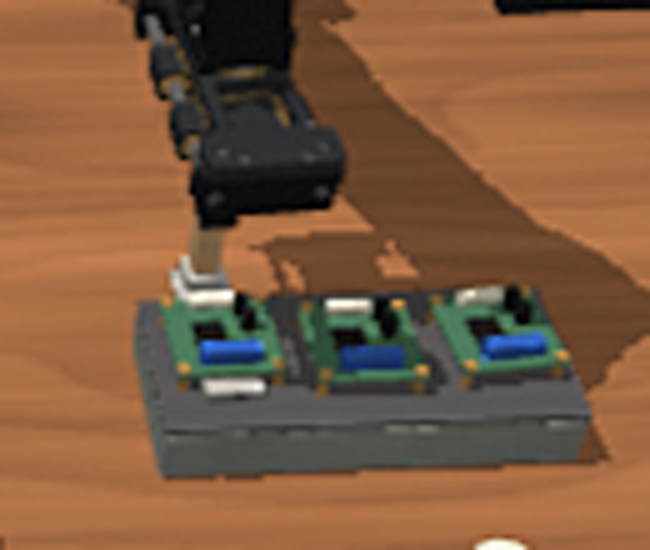

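Emit:
move_arm([
  {"dx": 0, "dy": 0, "dz": -0.3, "spin": 0},
  {"dx": 0, "dy": 0, "dz": -0.3, "spin": 0},
  {"dx": 0, "dy": 0, "dz": -0.3, "spin": 0},
  {"dx": 0, "dy": 0, "dz": -0.3, "spin": 0},
  {"dx": 0, "dy": 0, "dz": -0.5, "spin": 0},
  {"dx": 0, "dy": 0, "dz": -0.8, "spin": 0},
  {"dx": 0, "dy": 0, "dz": -1.2, "spin": 0},
  {"dx": 0, "dy": 0, "dz": -1.5, "spin": 0},
  {"dx": 0, "dy": 0, "dz": -1.5, "spin": 0},
  {"dx": 0, "dy": 0, "dz": -0.8, "spin": 0},
  {"dx": 0, "dy": 0, "dz": -0.4, "spin": 0},
  {"dx": -0.4, "dy": 0, "dz": 0, "spin": 0},
])

```text
time: 10.5
ee_pos: [0.5085, 0.1893, 0.3715]
eef_rot: [0.692, 0.722, 0.0, 0.0]
ft_force: [-0.1, -0.1, -2.3]
width: 0.0178
grip_force: 50.0
```

Emit:
move_arm([
  {"dx": -0.8, "dy": 0, "dz": 0, "spin": 0},
  {"dx": -1.2, "dy": 0, "dz": 0, "spin": 0},
  {"dx": -1.6, "dy": 0, "dz": 0, "spin": 0},
  {"dx": -2, "dy": 0, "dz": 0, "spin": 0},
  {"dx": -2.4, "dy": 0, "dz": 0, "spin": 0},
  {"dx": -2.6, "dy": 0, "dz": 0, "spin": 0},
  {"dx": -2.6, "dy": 0, "dz": 0, "spin": 0},
  {"dx": -2.6, "dy": -0.1, "dz": 0, "spin": 0},
  {"dx": -2.6, "dy": -0.1, "dz": 0, "spin": 0},
  {"dx": -2.6, "dy": -0.1, "dz": 0, "spin": 0},
  {"dx": -2.6, "dy": -0.1, "dz": 0, "spin": 0},
  {"dx": -2.6, "dy": -0.1, "dz": 0, "spin": 0},
])

```text
time: 11.7
ee_pos: [0.5137, -0.0753, 0.3705]
eef_rot: [0.693, 0.721, -0.0, -0.0]
ft_force: [-0.0, 0.7, -2.5]
width: 0.0177
grip_force: 50.0
```

Emit:
move_arm([
  {"dx": -2.6, "dy": -0.1, "dz": 0, "spin": 0},
  {"dx": -2.6, "dy": -0.1, "dz": 0, "spin": 0},
  {"dx": -2.6, "dy": 0, "dz": 0, "spin": 0},
  {"dx": -2.6, "dy": 0, "dz": 0, "spin": 0},
  {"dx": -2.6, "dy": 0, "dz": 0, "spin": 0},
  {"dx": -2.6, "dy": 0, "dz": 0, "spin": 0},
  {"dx": -2.4, "dy": 0, "dz": 0, "spin": 0},
  {"dx": -2, "dy": 0, "dz": 0, "spin": 0},
  {"dx": -1.6, "dy": 0, "dz": 0, "spin": -0.01},
  {"dx": -1.2, "dy": 0, "dz": 0, "spin": -0.02},
  {"dx": -0.8, "dy": 0, "dz": 0, "spin": -0.016},
  {"dx": -0.4, "dy": 0, "dz": 0, "spin": 0},
])

```text
time: 12.9
ee_pos: [0.5223, -0.3139, 0.3706]
eef_rot: [0.676, 0.737, -0.0, -0.0]
ft_force: [-0.4, -0.0, -1.8]
width: 0.0177
grip_force: 50.0
```

```bash
python3 - <<'E'
from h import *
go(.5237,-.3528,.2753,95)
snap("scene","pics/s4.png"); snap("top","pics/t4.png")
a=cv2.imread("pics/s4.png")[140:280,80:260]; cv2.imwrite("pics/c7.png",cv2.resize(a,None,fx=4,fy=4,interpolation=cv2.INTER_CUBIC))
E
```

```text
t 12.9 p [ 0.5223 -0.3139  0.3706] yaw 94.96 tilt [-0.0005  0.0002] q [ 0.83  0.36 -0.46  1.53  0.16  1.29  0.44] F [-0.4 -0.  -1.8] w 0.0177 g 50.0
  shift now-axes [-3.88 -0.2   9.53] after-spin-axes [-3.88 -0.2   9.53] spin -0.001
```

View pics/c7.png

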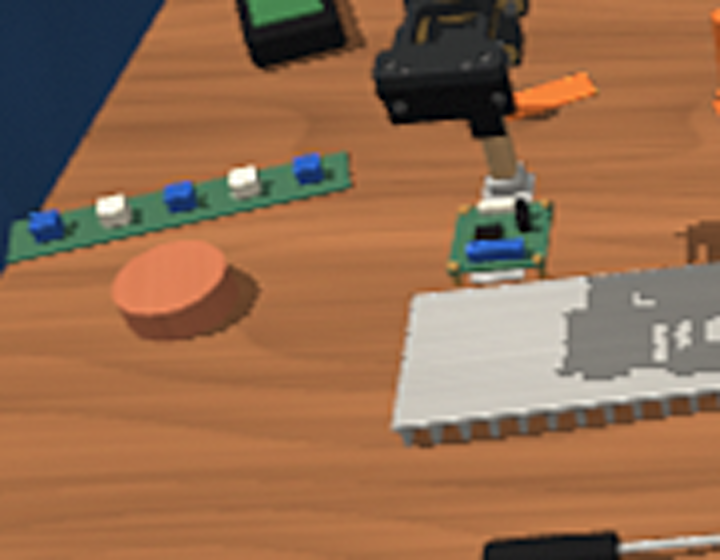

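Emit:
move_arm([
  {"dx": -0.5, "dy": -0.2, "dz": 0, "spin": 0},
  {"dx": -1.2, "dy": 0, "dz": 0, "spin": 0},
  {"dx": -1.4, "dy": 0, "dz": 0, "spin": 0},
  {"dx": -0.8, "dy": 0, "dz": 0.5, "spin": 0},
  {"dx": 0, "dy": 0, "dz": 1.2, "spin": 0},
  {"dx": 0, "dy": 0, "dz": 2, "spin": 0},
  {"dx": 0, "dy": 0, "dz": 2, "spin": 0},
  {"dx": 0, "dy": 0, "dz": 1.5, "spin": 0},
  {"dx": 0, "dy": 0, "dz": 0.9, "spin": 0},
  {"dx": 0, "dy": 0, "dz": 0.6, "spin": 0},
  {"dx": 0, "dy": 0, "dz": 0.3, "spin": 0},
  {"dx": 0, "dy": 0, "dz": 0.2, "spin": 0},
])

```text
time: 14.2
ee_pos: [0.5243, -0.352, 0.2793]
eef_rot: [0.676, 0.737, 0.0, 0.0]
ft_force: [0.3, 0.6, -2.2]
width: 0.0177
grip_force: 50.0
```

Emit:
move_arm([
  {"dx": 0, "dy": 0, "dz": 0.2, "spin": 0},
  {"dx": 0, "dy": 0, "dz": 0.2, "spin": 0},
  {"dx": 0, "dy": 0, "dz": 0.2, "spin": 0},
  {"dx": 0, "dy": 0, "dz": 0.15, "spin": 0},
  {"dx": 0, "dy": 0, "dz": 0, "spin": 0},
  {"dx": 0, "dy": 0, "dz": 0, "spin": 0},
])

```text
time: 14.8
ee_pos: [0.5241, -0.352, 0.2715]
eef_rot: [0.676, 0.737, 0.0, 0.0]
ft_force: [0.3, -0.2, -2.2]
width: 0.0174
grip_force: 50.0
```

```bash
python3 - <<'E'
from h import *
go(.5237,-.3528,.271,95)
snap("scene","pics/s5.png"); crop("pics/s5.png","pics/c8.png",150,160,130,100,5)
E
```

```text
t 14.8 p [ 0.5241 -0.352   0.2715] yaw 94.98 tilt [ 0.0001 -0.0001] q [ 0.84  0.48 -0.42  1.58  0.21  1.13  0.46] F [ 0.3 -0.2 -2.2] w 0.0174 g 50.0
  shift now-axes [-0.08 -0.05  0.05] after-spin-axes [-0.08 -0.05  0.05] spin -0.0
```

View pics/c8.png

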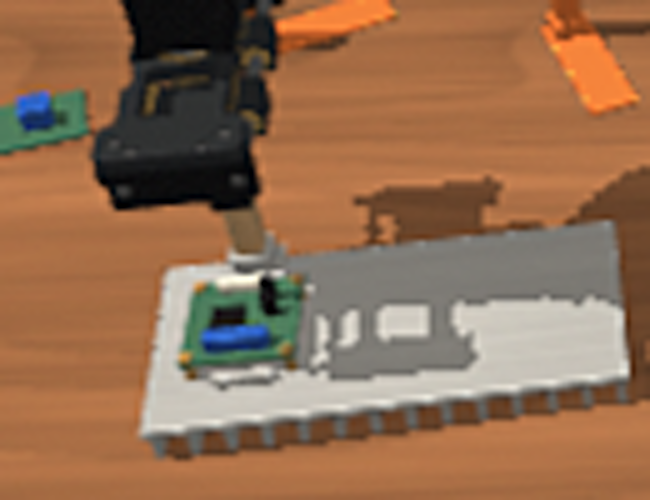

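Emit:
move_arm([
  {"dx": 0, "dy": 0, "dz": 0.15, "spin": 0},
  {"dx": 0, "dy": 0, "dz": 0, "spin": 0},
  {"dx": 0, "dy": -0.3, "dz": 0, "spin": 0},
  {"dx": 0, "dy": -0.5, "dz": 0, "spin": 0},
  {"dx": 0, "dy": 0, "dz": 0, "spin": 0},
])

```text
time: 15.35
ee_pos: [0.5153, -0.3531, 0.27]
eef_rot: [0.676, 0.737, -0.0, -0.0]
ft_force: [-0.4, -0.0, -2.2]
width: 0.0179
grip_force: 50.0
```

```bash
python3 - <<'E'
from h import *
go(.5237,-.3528,.271,95)
snap("scene","pics/s6.png")
a=cv2.imread("pics/s5.png")[160:260,150:280];b=cv2.imread("pics/s6.png")[160:260,150:280]
g=lambda i:((i[:,:,1].astype(int)>i[:,:,2]+25)&(i[:,:,1]>i[:,:,0].astype(int)+10))
for i in(a,b):
    y,x=np.nonzero(g(i)); m=(x>30)&(x<62)&(y>50); print(x[m].mean(),y[m].mean(),m.sum())
P=[ray("pics/s5.png",150+(x+.5)/5-.5,160+(y+.5)/5-.5,.04)[:2] for x,y in[(297,283),(185,360),(290,352)]]
print(np.round(P,4), [np.linalg.norm(P[i]-P[j]).round(4) for i,j in((0,1),(1,2),(0,2))],(P[0]+P[1])/2)
E
```

```text
t 15.35 p [ 0.5153 -0.3531  0.27  ] yaw 94.94 tilt [-0.0005 -0.0004] q [ 0.86  0.47 -0.42  1.6   0.21  1.12  0.47] F [-0.4 -0.  -2.2] w 0.0179 g 50.0
  shift now-axes [-0.04  0.84 -0.1 ] after-spin-axes [-0.05  0.84 -0.1 ] spin -0.001
48.14 63.47 200
48.035 63.63 200
[[ 0.5522 -0.3224]
 [ 0.6094 -0.3756]
 [ 0.6069 -0.3176]] [np.float64(0.0781), np.float64(0.0581), np.float64(0.055)] [ 0.58076777 -0.34904184]
```

Emit:
move_arm([
  {"dx": 0, "dy": -1, "dz": 0, "spin": 0},
  {"dx": 0, "dy": -1.5, "dz": 0, "spin": 0},
  {"dx": 0, "dy": -2, "dz": 0, "spin": 0},
  {"dx": 0, "dy": -2, "dz": 0, "spin": 0},
  {"dx": 0, "dy": -2, "dz": 0, "spin": 0},
  {"dx": 0, "dy": -1.5, "dz": -0.5, "spin": 0},
  {"dx": 0, "dy": 0, "dz": -2, "spin": 0},
  {"dx": 0, "dy": 0, "dz": -3, "spin": 0},
  {"dx": 0, "dy": 0, "dz": -3, "spin": 0},
  {"dx": 2, "dy": 0.5, "dz": -1.5, "spin": 0},
  {"dx": 4, "dy": 1, "dz": 0, "spin": 0},
  {"dx": 4, "dy": 1, "dz": 0, "spin": 0},
])

```text
time: 16.6
ee_pos: [0.4324, -0.2587, 0.3709]
eef_rot: [0.676, 0.737, 0.0, 0.001]
ft_force: [0.5, 0.8, -1.9]
width: 0.0175
grip_force: 50.0
```

Emit:
move_arm([
  {"dx": 4.5, "dy": 1, "dz": 0, "spin": 0},
  {"dx": 4.5, "dy": 1, "dz": 0, "spin": 0},
  {"dx": 4.5, "dy": 1, "dz": 0, "spin": 0},
  {"dx": 4.5, "dy": 1, "dz": 0, "spin": 0},
  {"dx": 4.5, "dy": 0, "dz": 0, "spin": 0},
  {"dx": 4.5, "dy": 0, "dz": 0, "spin": 0},
  {"dx": 4.5, "dy": 0, "dz": 0, "spin": 0},
  {"dx": 4.5, "dy": 0, "dz": 0, "spin": 0},
  {"dx": 4.5, "dy": 0, "dz": 0, "spin": 0},
  {"dx": 4.5, "dy": 0, "dz": 0, "spin": 0.05},
  {"dx": 4.5, "dy": -0.5, "dz": 0, "spin": 0.054},
  {"dx": 3, "dy": -0.5, "dz": 0, "spin": 0},
])

```text
time: 17.8
ee_pos: [0.421, 0.2699, 0.3706]
eef_rot: [0.713, 0.701, 0.001, 0.0]
ft_force: [0.2, 0.0, -1.6]
width: 0.0173
grip_force: 50.0
```

```bash
python3 - <<'E'
from h import *
go(.413,.2783,.2913,89)
snap("scene","pics/s7.png"); snap("top","pics/t7.png")
a=cv2.imread("pics/s7.png"); cv2.imwrite("pics/c9.png",cv2.resize(a[130:290,80:480],None,fx=2,fy=2,interpolation=cv2.INTER_CUBIC))
E
```

```text
t 17.8 p [0.421  0.2699 0.3706] yaw 89.05 tilt [0.0011 0.0007] q [ 0.26  0.19 -1.01  1.79  0.17  1.25 -0.81] F [ 0.2  0.  -1.6] w 0.0173 g 50.0
  shift now-axes [ 0.83 -0.81  7.93] after-spin-axes [ 0.83 -0.81  7.93] spin 0.001
```

View pics/c9.png

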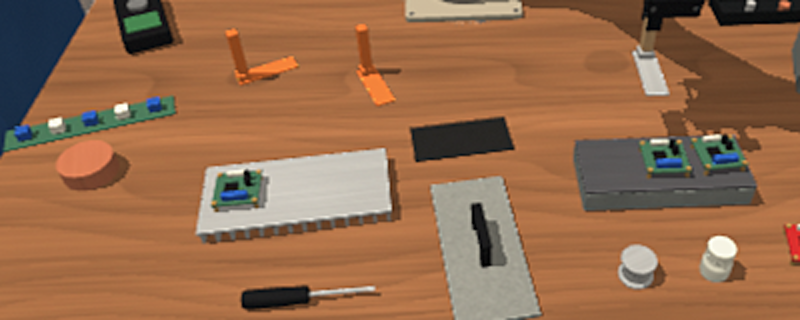

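Emit:
move_arm([
  {"dx": 0.4, "dy": -0.4, "dz": 1.5, "spin": 0},
  {"dx": 0.43, "dy": -0.41, "dz": 2.5, "spin": 0},
  {"dx": 0, "dy": 0, "dz": 2.5, "spin": 0},
  {"dx": 0, "dy": 0, "dz": 1.43, "spin": 0},
  {"dx": 0, "dy": 0, "dz": 0, "spin": 0},
  {"dx": 0, "dy": 0.5, "dz": 0, "spin": 0},
  {"dx": 0, "dy": 1, "dz": 0, "spin": 0},
  {"dx": 0, "dy": 0, "dz": 0, "spin": 0},
])

```text
time: 18.7
ee_pos: [0.4313, 0.2749, 0.2916]
eef_rot: [0.714, 0.7, 0.001, 0.0]
ft_force: [0.8, 0.1, -2.1]
width: 0.0177
grip_force: 50.0
```

```bash
python3 - <<'E'
from h import *
go(.5184,.2765,.2913,89)
E
```

```text
t 18.7 p [0.4313 0.2749 0.2916] yaw 88.91 tilt [0.002  0.0009] q [ 0.19  0.32 -0.96  1.86  0.3   1.11 -0.9 ] F [ 0.8  0.1 -2.1] w 0.0177 g 50.0
  shift now-axes [0.33 8.7  0.03] after-spin-axes [0.31 8.7  0.03] spin -0.002
```

Emit:
move_arm([
  {"dx": 0.3, "dy": 0, "dz": 0, "spin": 0},
  {"dx": 0, "dy": 1, "dz": 0, "spin": 0},
  {"dx": 0, "dy": 1.1, "dz": 0, "spin": 0},
  {"dx": 0, "dy": 1.1, "dz": 0, "spin": 0},
  {"dx": 0, "dy": 1.1, "dz": 0, "spin": 0},
  {"dx": 0, "dy": 1.1, "dz": 0, "spin": 0},
  {"dx": 0, "dy": 1.1, "dz": 0, "spin": 0},
  {"dx": 0, "dy": 1, "dz": 0, "spin": 0},
  {"dx": 0, "dy": 0.7, "dz": 0, "spin": 0},
  {"dx": 0, "dy": 0.4, "dz": 0, "spin": 0},
  {"dx": 0, "dy": 0, "dz": 0, "spin": 0},
])

```text
time: 19.8
ee_pos: [0.5157, 0.2768, 0.2905]
eef_rot: [0.713, 0.701, -0.0, -0.0]
ft_force: [0.3, -0.3, -1.5]
width: 0.0175
grip_force: 50.0
```

```bash
python3 - <<'E'
from h import *
go(.5184,.2765,.2913,89)
snap("scene","pics/s8.png"); crop("pics/s8.png","pics/c10.png",350,150,120,100,4)
E
```

```text
t 19.8 p [0.5157 0.2768 0.2905] yaw 89.02 tilt [-0.0002  0.0001] q [ 0.13  0.48 -0.88  1.67  0.4   1.18 -0.87] F [ 0.3 -0.3 -1.5] w 0.0175 g 50.0
  shift now-axes [-0.03  0.27 -0.08] after-spin-axes [-0.03  0.27 -0.08] spin 0.0
```

View pics/c10.png

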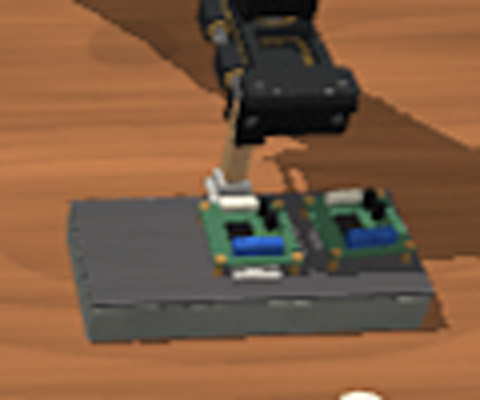

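Emit:
move_arm([
  {"dx": 0, "dy": 0.2, "dz": -0.2, "spin": 0},
  {"dx": 0, "dy": 0, "dz": -0.3, "spin": 0},
  {"dx": 0, "dy": 0, "dz": -0.3, "spin": 0},
  {"dx": 0, "dy": 0, "dz": -0.3, "spin": 0},
  {"dx": 0, "dy": 0, "dz": -0.5, "spin": 0},
  {"dx": 0, "dy": 0, "dz": -0.8, "spin": 0},
  {"dx": 0, "dy": 0, "dz": -1.2, "spin": 0},
  {"dx": 0, "dy": 0, "dz": -1.5, "spin": 0},
  {"dx": 0, "dy": 0, "dz": -1.5, "spin": 0},
  {"dx": 0, "dy": 0, "dz": -0.9, "spin": 0},
  {"dx": 0, "dy": 0, "dz": -0.5, "spin": 0},
  {"dx": -0.4, "dy": 0, "dz": 0, "spin": 0},
])

```text
time: 21.05
ee_pos: [0.5172, 0.2732, 0.3714]
eef_rot: [0.713, 0.701, 0.001, 0.0]
ft_force: [-1.1, 1.2, -2.1]
width: 0.0175
grip_force: 50.0
```

Emit:
move_arm([
  {"dx": -0.8, "dy": 0, "dz": 0, "spin": 0},
  {"dx": -1.2, "dy": 0, "dz": 0, "spin": 0},
  {"dx": -1.6, "dy": 0, "dz": 0, "spin": 0},
  {"dx": -2, "dy": 0, "dz": 0, "spin": 0},
  {"dx": -2.4, "dy": 0.1, "dz": 0, "spin": 0},
  {"dx": -2.6, "dy": 0.1, "dz": 0, "spin": 0},
  {"dx": -2.6, "dy": 0.1, "dz": 0, "spin": 0},
  {"dx": -2.6, "dy": 0.1, "dz": 0, "spin": 0},
  {"dx": -2.6, "dy": 0.1, "dz": 0, "spin": 0},
  {"dx": -2.6, "dy": 0.1, "dz": 0, "spin": 0},
  {"dx": -2.6, "dy": 0.1, "dz": 0, "spin": 0},
  {"dx": -2.6, "dy": 0.1, "dz": 0, "spin": 0},
])

```text
time: 22.25
ee_pos: [0.5203, 0.0085, 0.3702]
eef_rot: [0.713, 0.701, -0.0, -0.0]
ft_force: [0.9, -0.1, -1.6]
width: 0.0179
grip_force: 50.0
```

Emit:
move_arm([
  {"dx": -2.6, "dy": 0.1, "dz": 0, "spin": 0},
  {"dx": -2.6, "dy": 0.1, "dz": 0, "spin": 0},
  {"dx": -2.6, "dy": 0, "dz": 0, "spin": 0},
  {"dx": -2.6, "dy": 0, "dz": 0, "spin": 0},
  {"dx": -2.6, "dy": 0, "dz": 0, "spin": 0},
  {"dx": -2.6, "dy": 0, "dz": 0, "spin": 0},
  {"dx": -2.6, "dy": 0, "dz": 0, "spin": 0},
  {"dx": -2.4, "dy": 0, "dz": 0, "spin": 0},
  {"dx": -2, "dy": 0, "dz": 0, "spin": -0.01},
  {"dx": -1.6, "dy": 0, "dz": 0, "spin": -0.02},
  {"dx": -1.2, "dy": 0, "dz": 0, "spin": -0.03},
  {"dx": -0.8, "dy": 0, "dz": 0, "spin": -0.03},
])

```text
time: 23.45
ee_pos: [0.5182, -0.2535, 0.37]
eef_rot: [0.681, 0.732, -0.0, -0.0]
ft_force: [0.5, -0.1, -2.2]
width: 0.0177
grip_force: 50.0
```

```bash
python3 - <<'E'
from h import *
go(.5182,-.2731,.278,95)
E
```

```text
t 23.45 p [ 0.5182 -0.2535  0.37  ] yaw 94.12 tilt [-0.0011 -0.    ] q [ 0.96  0.33 -0.71  1.61  0.22  1.29  0.29] F [ 0.5 -0.1 -2.2] w 0.0177 g 50.0
  shift now-axes [-1.96 -0.14  9.2 ] after-spin-axes [-1.95 -0.17  9.2 ] spin -0.015
```

Emit:
move_arm([
  {"dx": -0.5, "dy": 0, "dz": 0, "spin": 0},
  {"dx": -0.7, "dy": -0.15, "dz": 0, "spin": 0},
  {"dx": -0.5, "dy": 0, "dz": 0, "spin": 0},
  {"dx": 0, "dy": 0, "dz": 0.5, "spin": 0},
])

```text
time: 23.85
ee_pos: [0.5191, -0.2692, 0.366]
eef_rot: [0.681, 0.732, -0.0, 0.001]
ft_force: [-0.5, 0.6, -2.8]
width: 0.0178
grip_force: 50.0
```

```bash
python3 - <<'E'
from h import *
go(.5182,-.2731,.278,95)
E
```

```text
t 23.85 p [ 0.5191 -0.2692  0.366 ] yaw 94.1 tilt [ 0.0008 -0.0008] q [ 0.97  0.35 -0.7   1.6   0.23  1.28  0.31] F [-0.5  0.6 -2.8] w 0.0178 g 50.0
  shift now-axes [-0.38 -0.12  8.8 ] after-spin-axes [-0.38 -0.12  8.8 ] spin -0.016
```

Emit:
move_arm([
  {"dx": -0.38, "dy": -0.1, "dz": 1, "spin": -0.015},
  {"dx": 0, "dy": 0, "dz": 1.6, "spin": 0},
  {"dx": 0, "dy": 0, "dz": 2, "spin": 0},
  {"dx": 0, "dy": 0, "dz": 1.6, "spin": 0},
  {"dx": 0, "dy": 0, "dz": 1, "spin": 0},
  {"dx": 0, "dy": 0, "dz": 0.6, "spin": 0},
  {"dx": 0, "dy": 0, "dz": 0.4, "spin": 0},
  {"dx": 0, "dy": 0, "dz": 0.3, "spin": 0},
  {"dx": 0, "dy": 0, "dz": 0.2, "spin": 0},
  {"dx": 0, "dy": 0, "dz": 0.2, "spin": 0},
  {"dx": 0, "dy": 0, "dz": 0.2, "spin": 0},
  {"dx": 0, "dy": 0, "dz": 0.2, "spin": 0},
])

```text
time: 25.05
ee_pos: [0.5185, -0.2723, 0.2728]
eef_rot: [0.675, 0.738, 0.0, 0.0]
ft_force: [0.1, 0.4, -0.9]
width: 0.0176
grip_force: 50.0
```

Emit:
move_arm([
  {"dx": 0, "dy": 0, "dz": 0.1, "spin": 0},
  {"dx": 0, "dy": 0, "dz": 0, "spin": 0},
  {"dx": 0, "dy": 0, "dz": 0, "spin": 0},
])

```text
time: 25.35
ee_pos: [0.5185, -0.2723, 0.2717]
eef_rot: [0.675, 0.738, 0.0, 0.0]
ft_force: [0.5, -0.9, -1.7]
width: 0.0177
grip_force: 50.0
```

```bash
python3 - <<'E'
from h import *
go(.5182,-.2731,.270,95)
snap("scene","pics/s9.png")
E
```

```text
t 25.35 p [ 0.5185 -0.2723  0.2717] yaw 95.04 tilt [ 0.0001 -0.0001] q [ 0.95  0.44 -0.67  1.69  0.3   1.11  0.28] F [ 0.5 -0.9 -1.7] w 0.0177 g 50.0
  shift now-axes [-0.08 -0.03  0.17] after-spin-axes [-0.08 -0.03  0.17] spin 0.001
```

Emit:
move_arm([
  {"dx": 0, "dy": 0, "dz": 0.17, "spin": 0},
  {"dx": 0, "dy": 0, "dz": 0, "spin": 0},
  {"dx": 0, "dy": -0.3, "dz": 0, "spin": 0},
  {"dx": 0, "dy": -0.5, "dz": 0, "spin": 0},
  {"dx": 0, "dy": 0, "dz": 0, "spin": 0},
])

```text
time: 25.9
ee_pos: [0.5098, -0.2733, 0.2699]
eef_rot: [0.676, 0.737, -0.0, -0.0]
ft_force: [0.2, -0.8, -2.0]
width: 0.0178
grip_force: 50.0
```

```bash
python3 - <<'E'
from h import *
go(.5182,-.2731,.270,95)
snap("scene","pics/s10.png")
q=proj("pics/s10.png",(.5735,-.2683,.04)); u,v=q.astype(int); print(q)
for n in("s9","s10"):
    i=cv2.imread(f"pics/{n}.png")[v-9:v+14,u-16:u+17].astype(int); m=(i[:,:,1]>i[:,:,2]+25)&(i[:,:,1]>i[:,:,0]+10); y,x=np.nonzero(m); print(x.mean()+u-16,y.mean()+v-9,m.sum())
E
```

```text
t 25.9 p [ 0.5098 -0.2733  0.2699] yaw 95.01 tilt [-0.0005 -0.0004] q [ 0.96  0.43 -0.67  1.71  0.29  1.1   0.29] F [ 0.2 -0.8 -2. ] w 0.0178 g 50.0
  shift now-axes [-0.06  0.84 -0.01] after-spin-axes [-0.06  0.84 -0.01] spin 0.0
[226.68168059 220.64140382]
226.56571428571428 221.28 175
226.5340909090909 221.23863636363637 176
```

Emit:
move_arm([
  {"dx": 0, "dy": -1, "dz": 0, "spin": 0},
  {"dx": 0, "dy": -1.5, "dz": 0, "spin": 0},
  {"dx": 0, "dy": -2, "dz": 0, "spin": 0},
  {"dx": 0, "dy": -2, "dz": 0, "spin": 0},
  {"dx": 0, "dy": -2, "dz": 0, "spin": 0},
  {"dx": 0, "dy": -1.5, "dz": -0.5, "spin": 0},
  {"dx": 0, "dy": 0, "dz": -2, "spin": 0},
  {"dx": 0, "dy": 0, "dz": -3, "spin": 0},
  {"dx": 0, "dy": 0, "dz": -3, "spin": 0},
  {"dx": 2, "dy": 0.5, "dz": -1.5, "spin": 0},
  {"dx": 4, "dy": 1, "dz": 0, "spin": 0},
  {"dx": 4, "dy": 1, "dz": 0, "spin": 0},
])

```text
time: 27.15
ee_pos: [0.4265, -0.179, 0.3704]
eef_rot: [0.676, 0.737, -0.0, 0.001]
ft_force: [1.0, -0.2, -1.2]
width: 0.0176
grip_force: 50.0
```

Emit:
move_arm([
  {"dx": 4.5, "dy": 1, "dz": 0, "spin": 0},
  {"dx": 4.5, "dy": 1, "dz": 0, "spin": 0},
  {"dx": 4.5, "dy": 1, "dz": 0, "spin": 0},
  {"dx": 4.5, "dy": 0, "dz": 0, "spin": 0},
  {"dx": 4.5, "dy": 0, "dz": 0, "spin": 0},
  {"dx": 4.5, "dy": 0, "dz": 0, "spin": 0},
  {"dx": 4.5, "dy": 0, "dz": 0, "spin": 0},
  {"dx": 4.5, "dy": 0, "dz": 0, "spin": 0},
  {"dx": 4.5, "dy": 0, "dz": 0, "spin": 0},
  {"dx": 4.5, "dy": 0, "dz": 0, "spin": 0},
  {"dx": 4, "dy": 0, "dz": 0, "spin": 0},
  {"dx": 2, "dy": 0, "dz": 0, "spin": 0},
])

```text
time: 28.35
ee_pos: [0.4104, 0.3336, 0.3697]
eef_rot: [0.674, 0.739, 0.0, -0.001]
ft_force: [-0.4, 0.3, -0.8]
width: 0.0177
grip_force: 50.0
```

Emit:
move_arm([
  {"dx": 1, "dy": 0, "dz": 0, "spin": 0},
  {"dx": 0, "dy": 0, "dz": 0, "spin": 0},
])

```text
time: 28.55
ee_pos: [0.4102, 0.3418, 0.3698]
eef_rot: [0.674, 0.738, -0.0, -0.0]
ft_force: [0.7, 0.4, -2.4]
width: 0.0174
grip_force: 50.0
```

```bash
python3 - <<'E'
from h import *
go(.410,.345,.2913,94.9)
E
```

```text
t 28.55 p [0.4102 0.3418 0.3698] yaw 95.21 tilt [-0.0006  0.0004] q [ 0.2   0.37 -1.17  1.71  0.35  1.3  -0.95] F [ 0.7  0.4 -2.4] w 0.0174 g 50.0
  shift now-axes [0.32 0.01 7.85] after-spin-axes [0.32 0.01 7.85] spin 0.005
```

Emit:
move_arm([
  {"dx": 0.32, "dy": 0, "dz": 1.5, "spin": 0.005},
  {"dx": 0, "dy": 0, "dz": 2.5, "spin": 0},
  {"dx": 0, "dy": 0, "dz": 2.5, "spin": 0},
  {"dx": 0, "dy": 0, "dz": 1.35, "spin": 0},
  {"dx": 0, "dy": 0, "dz": 0, "spin": 0},
  {"dx": 0, "dy": 0.5, "dz": 0, "spin": 0},
  {"dx": 0, "dy": 1, "dz": 0, "spin": 0},
  {"dx": 0, "dy": 0, "dz": 0, "spin": 0},
])

```text
time: 29.35
ee_pos: [0.4278, 0.345, 0.2924]
eef_rot: [0.678, 0.735, 0.001, 0.0]
ft_force: [0.3, -0.0, -2.1]
width: 0.0179
grip_force: 50.0
```

```bash
python3 - <<'E'
from h import *
go(.5145,.3539,.2913,94.9)
E
```

```text
t 29.35 p [0.4278 0.345  0.2924] yaw 94.64 tilt [0.0018 0.0011] q [ 0.12  0.48 -1.09  1.76  0.46  1.18 -1.02] F [ 0.3 -0.  -2.1] w 0.0179 g 50.0
  shift now-axes [0.19 8.72 0.11] after-spin-axes [0.15 8.72 0.11] spin -0.005
```

Emit:
move_arm([
  {"dx": 0.17, "dy": 0, "dz": 0.05, "spin": 0},
  {"dx": 0, "dy": 1, "dz": 0, "spin": 0},
  {"dx": 0, "dy": 1.1, "dz": 0, "spin": 0},
  {"dx": 0, "dy": 1.1, "dz": 0, "spin": 0},
  {"dx": 0, "dy": 1.1, "dz": 0, "spin": 0},
  {"dx": 0, "dy": 1.1, "dz": 0, "spin": 0},
  {"dx": 0, "dy": 1.1, "dz": 0, "spin": 0},
  {"dx": 0, "dy": 1.1, "dz": 0, "spin": 0},
  {"dx": 0, "dy": 0.7, "dz": 0, "spin": 0},
  {"dx": 0, "dy": 0.4, "dz": 0, "spin": 0},
  {"dx": 0, "dy": 0, "dz": 0, "spin": 0},
])

```text
time: 30.45
ee_pos: [0.5127, 0.354, 0.2908]
eef_rot: [0.677, 0.736, -0.0, -0.0]
ft_force: [-0.4, -0.6, -1.8]
width: 0.0173
grip_force: 50.0
```

```bash
python3 - <<'E'
from h import *
go(.5145,.3539,.2913,94.9)
q=proj("pics/s10.png",(.5693,.3586,.06)); u,v=q.astype(int)
snap("scene","pics/s11.png")
def gc(n):
    i=cv2.imread(f"pics/{n}.png")[v-11:v+15,u-19:u+20].astype(int); m=(i[:,:,1]>i[:,:,2]+25)&(i[:,:,1]>i[:,:,0]+10); y,x=np.nonzero(m); print(n,x.mean()+u-19,y.mean()+v-11,m.sum())
gc("s10");gc("s11")
E
```

```text
t 30.45 p [0.5127 0.354  0.2908] yaw 94.74 tilt [-0.0002  0.0001] q [ 0.05  0.62 -1.    1.56  0.54  1.26 -0.96] F [-0.4 -0.6 -1.8] w 0.0173 g 50.0
  shift now-axes [-0.03  0.18 -0.05] after-spin-axes [-0.03  0.18 -0.05] spin -0.003
s10 437.85714285714283 206.04347826086956 161
s11 437.7564102564103 206.19230769230768 156
```

Emit:
move_arm([
  {"dx": 0, "dy": 0.15, "dz": -0.2, "spin": 0},
  {"dx": 0, "dy": 0, "dz": -0.3, "spin": 0},
  {"dx": 0, "dy": 0, "dz": -0.3, "spin": 0},
  {"dx": 0, "dy": 0, "dz": -0.3, "spin": 0},
  {"dx": 0, "dy": 0, "dz": -0.5, "spin": 0},
  {"dx": 0, "dy": 0, "dz": -0.8, "spin": 0},
  {"dx": 0, "dy": 0, "dz": -1.2, "spin": 0},
  {"dx": 0, "dy": 0, "dz": -1.5, "spin": 0},
  {"dx": 0, "dy": 0, "dz": -1.5, "spin": 0},
  {"dx": 0, "dy": 0, "dz": -0.9, "spin": 0},
  {"dx": 0, "dy": 0, "dz": -0.5, "spin": 0},
  {"dx": -0.4, "dy": 0, "dz": 0, "spin": 0},
])

```text
time: 31.7
ee_pos: [0.514, 0.3506, 0.3717]
eef_rot: [0.677, 0.736, 0.001, 0.0]
ft_force: [-0.7, -0.6, -2.9]
width: 0.0178
grip_force: 50.0
```

Emit:
move_arm([
  {"dx": -0.8, "dy": 0, "dz": 0, "spin": 0},
  {"dx": -1.2, "dy": -0.1, "dz": 0, "spin": 0},
  {"dx": -1.6, "dy": -0.1, "dz": 0, "spin": 0},
  {"dx": -2, "dy": -0.2, "dz": 0, "spin": 0},
  {"dx": -2.4, "dy": -0.2, "dz": 0, "spin": 0},
  {"dx": -2.6, "dy": -0.2, "dz": 0, "spin": 0},
  {"dx": -2.6, "dy": -0.2, "dz": 0, "spin": 0},
  {"dx": -2.6, "dy": -0.3, "dz": 0, "spin": 0},
  {"dx": -2.6, "dy": -0.3, "dz": 0, "spin": 0},
  {"dx": -2.6, "dy": -0.3, "dz": 0, "spin": 0},
  {"dx": -2.6, "dy": -0.3, "dz": 0, "spin": 0},
  {"dx": -2.6, "dy": -0.3, "dz": 0, "spin": 0},
])

```text
time: 32.9
ee_pos: [0.5105, 0.0848, 0.3704]
eef_rot: [0.678, 0.735, -0.001, 0.0]
ft_force: [1.6, -0.6, -1.6]
width: 0.018
grip_force: 50.0
```

Emit:
move_arm([
  {"dx": -2.6, "dy": -0.3, "dz": 0, "spin": 0},
  {"dx": -2.6, "dy": -0.3, "dz": 0, "spin": 0},
  {"dx": -2.6, "dy": -0.3, "dz": 0, "spin": 0},
  {"dx": -2.6, "dy": -0.3, "dz": 0, "spin": 0},
  {"dx": -2.6, "dy": -0.3, "dz": 0, "spin": 0},
  {"dx": -2.6, "dy": -0.2, "dz": 0, "spin": 0},
  {"dx": -2.6, "dy": -0.2, "dz": 0, "spin": 0},
  {"dx": -2.4, "dy": -0.2, "dz": 0, "spin": 0},
  {"dx": -2, "dy": -0.1, "dz": 0, "spin": 0},
  {"dx": -1.6, "dy": -0.1, "dz": 0, "spin": 0},
  {"dx": -1, "dy": 0, "dz": 0, "spin": 0},
  {"dx": -0.4, "dy": 0, "dz": 0, "spin": 0},
])

```text
time: 34.1
ee_pos: [0.5091, -0.1711, 0.3707]
eef_rot: [0.678, 0.735, -0.0, -0.0]
ft_force: [0.2, 0.0, -3.0]
width: 0.0173
grip_force: 50.0
```

Emit:
move_arm([
  {"dx": 0, "dy": 0, "dz": 0, "spin": 0},
  {"dx": 0, "dy": 0, "dz": 0, "spin": 0},
])

```text
time: 34.3
ee_pos: [0.5094, -0.169, 0.371]
eef_rot: [0.677, 0.736, 0.0, -0.0]
ft_force: [-0.4, 0.5, -1.5]
width: 0.0175
grip_force: 50.0
```

```bash
python3 - <<'E'
from h import *
go(.511,-.1934,.278,95)
E
```

```text
t 34.3 p [ 0.5094 -0.169   0.371 ] yaw 94.83 tilt [0.0001 0.0002] q [ 1.11  0.31 -1.03  1.7   0.28  1.29  0.11] F [-0.4  0.5 -1.5] w 0.0175 g 50.0
  shift now-axes [-2.44 -0.05  9.3 ] after-spin-axes [-2.44 -0.05  9.3 ] spin -0.003
```

Emit:
move_arm([
  {"dx": -0.5, "dy": 0, "dz": 0, "spin": 0},
  {"dx": -0.9, "dy": 0, "dz": 0, "spin": 0},
  {"dx": -0.7, "dy": 0, "dz": 0, "spin": 0},
  {"dx": -0.34, "dy": 0, "dz": 0.4, "spin": -0.003},
  {"dx": 0, "dy": 0, "dz": 1.2, "spin": 0},
  {"dx": 0, "dy": 0, "dz": 2, "spin": 0},
  {"dx": 0, "dy": 0, "dz": 2, "spin": 0},
  {"dx": 0, "dy": 0, "dz": 1.5, "spin": 0},
  {"dx": 0, "dy": 0, "dz": 0.9, "spin": 0},
  {"dx": 0, "dy": 0, "dz": 0.6, "spin": 0},
  {"dx": 0, "dy": 0, "dz": 0.4, "spin": 0},
  {"dx": 0, "dy": 0, "dz": 0.3, "spin": 0},
])

```text
time: 35.5
ee_pos: [0.5115, -0.1943, 0.2781]
eef_rot: [0.676, 0.737, 0.0, 0.0]
ft_force: [-0.5, -0.0, -2.7]
width: 0.0175
grip_force: 50.0
```

Emit:
move_arm([
  {"dx": 0, "dy": 0, "dz": 0.2, "spin": 0},
  {"dx": 0, "dy": 0, "dz": 0.2, "spin": 0},
  {"dx": 0, "dy": 0, "dz": 0.2, "spin": 0},
  {"dx": 0, "dy": 0, "dz": 0.2, "spin": 0},
  {"dx": 0, "dy": 0, "dz": 0, "spin": 0},
  {"dx": 0, "dy": 0, "dz": 0, "spin": 0},
])

```text
time: 36.1
ee_pos: [0.5114, -0.1943, 0.27]
eef_rot: [0.676, 0.737, 0.0, 0.0]
ft_force: [-0.3, 0.2, -1.0]
width: 0.0175
grip_force: 50.0
```

```bash
python3 - <<'E'
from h import *
go(.511,-.1934,.270,95)
snap("scene","pics/s12.png")
E
```

```text
t 36.1 p [ 0.5114 -0.1943  0.27  ] yaw 94.93 tilt [ 0.0001 -0.0001] q [ 1.07  0.45 -0.95  1.79  0.4   1.12  0.07] F [-0.3  0.2 -1. ] w 0.0175 g 50.0
  shift now-axes [ 0.1  -0.03 -0.  ] after-spin-axes [ 0.1  -0.03 -0.  ] spin -0.001
```

Emit:
move_arm([
  {"dx": 0, "dy": -0.3, "dz": 0, "spin": 0},
  {"dx": 0, "dy": -0.5, "dz": 0, "spin": 0},
  {"dx": 0, "dy": 0, "dz": 0, "spin": 0},
])

```text
time: 36.45
ee_pos: [0.5027, -0.1952, 0.2699]
eef_rot: [0.676, 0.737, -0.0, -0.0]
ft_force: [0.0, -0.6, -2.9]
width: 0.0174
grip_force: 50.0
```

```bash
python3 - <<'E'
from h import *
q=proj("pics/s12.png",(.567,-.1886,.04)); u,v=q.astype(int); print(q)
snap("scene","pics/s13.png")
for n in("s12","s13"):
    i=cv2.imread(f"pics/{n}.png")[v-9:v+14,u-16:u+17].astype(int); m=(i[:,:,1]>i[:,:,2]+25)&(i[:,:,1]>i[:,:,0]+10); y,x=np.nonzero(m); print(x.mean()+u-16,y.mean()+v-9,m.sum())
go(.44,-.2,.3,95)
E
```

```text
[254.44170834 217.80610724]
253.81176470588235 218.25882352941176 170
253.81395348837208 218.2093023255814 172
t 36.5 p [ 0.503  -0.1952  0.27  ] yaw 94.9 tilt [-0.0002 -0.0005] q [ 1.09  0.43 -0.96  1.81  0.39  1.11  0.08] F [-0.7 -0.4 -1.8] w 0.0176 g 50.0
  shift now-axes [ 0.06 -6.32 -3.  ] after-spin-axes [ 0.07 -6.32 -3.  ] spin -0.002
```

```bash
python3 - <<'E'
from h import *
for p in[(80+363/2,130+28/2),(80+235/2,130+33/2)]: print(ray("pics/s7.png",*p,.1).round(3))
for p in [(80+385/2,130+100/2),(80+295/2,130+62/2)]: print(ray("pics/s7.png",*p,.003).round(3))
E
```

```text
[ 0.277 -0.178  0.1  ]
[ 0.279 -0.392  0.1  ]
[ 0.354 -0.146  0.003]
[ 0.236 -0.314  0.003]
```

Emit:
move_arm([
  {"dx": 0, "dy": -1, "dz": 0, "spin": 0},
  {"dx": 0, "dy": -1.5, "dz": 0, "spin": 0},
  {"dx": 0, "dy": -2, "dz": 0, "spin": 0},
  {"dx": 0, "dy": -2, "dz": 0, "spin": 0},
  {"dx": 0, "dy": -2, "dz": 0, "spin": 0},
  {"dx": 0, "dy": -1.5, "dz": -0.5, "spin": 0},
  {"dx": 0, "dy": 0, "dz": -2, "spin": 0},
  {"dx": 0, "dy": 0, "dz": -3, "spin": 0},
  {"dx": 3.4, "dy": 1.7, "dz": -1.5, "spin": 0},
  {"dx": 3.4, "dy": 1.7, "dz": 0, "spin": 0},
  {"dx": 3.4, "dy": 1.7, "dz": 0, "spin": 0},
  {"dx": 3.4, "dy": 1.7, "dz": 0, "spin": 0},
])

```text
time: 37.7
ee_pos: [0.4596, -0.061, 0.3401]
eef_rot: [0.676, 0.737, -0.001, 0.001]
ft_force: [0.8, -1.8, -1.4]
width: 0.0177
grip_force: 50.0
```

Emit:
move_arm([
  {"dx": 0, "dy": 0, "dz": 0, "spin": -0.062},
  {"dx": 0, "dy": 0, "dz": 0, "spin": -0.14},
  {"dx": 0, "dy": 0, "dz": 0, "spin": -0.14},
  {"dx": 0, "dy": 0, "dz": 0, "spin": -0.14},
  {"dx": 0, "dy": 0, "dz": 0, "spin": -0.14},
  {"dx": 0, "dy": 0, "dz": 0, "spin": -0.14},
  {"dx": 0, "dy": 0, "dz": 0, "spin": -0.14},
  {"dx": 0, "dy": 0, "dz": 0, "spin": -0.14},
  {"dx": 0, "dy": 0, "dz": 0, "spin": -0.14},
  {"dx": 0, "dy": 0, "dz": 0, "spin": -0.14},
  {"dx": 0, "dy": 0, "dz": 0, "spin": -0.14},
  {"dx": 0, "dy": 0, "dz": 0, "spin": -0.14},
])

```text
time: 38.9
ee_pos: [0.4593, -0.0624, 0.3397]
eef_rot: [-0.061, 0.998, -0.0, -0.0]
ft_force: [-1.0, -0.3, -1.8]
width: 0.0175
grip_force: 50.0
```

Emit:
move_arm([
  {"dx": 0, "dy": 0, "dz": 0, "spin": 0},
  {"dx": 0, "dy": 0, "dz": 0, "spin": 0},
])

```text
time: 39.1
ee_pos: [0.4595, -0.0623, 0.3398]
eef_rot: [-0.056, 0.998, -0.0, -0.0]
ft_force: [1.2, 0.2, -1.7]
width: 0.0175
grip_force: 50.0
```

```bash
python3 - <<'E'
from h import *
go(.4598,-.0612,.2455,186.7)
E
```

```text
t 39.1 p [ 0.4595 -0.0623  0.3398] yaw -173.53 tilt [-0.0003 -0.0005] q [ 1.34  0.28 -1.43  1.91  0.3   1.21  1.49] F [ 1.2  0.2 -1.7] w 0.0175 g 50.0
  shift now-axes [-0.04  0.11  9.43] after-spin-axes [-0.04  0.11  9.43] spin -0.004
```

Emit:
move_arm([
  {"dx": 0, "dy": 0.1, "dz": 1, "spin": 0},
  {"dx": 0, "dy": 0, "dz": 2, "spin": 0},
  {"dx": 0, "dy": 0, "dz": 1, "spin": 0},
])

```text
time: 39.4
ee_pos: [0.4591, -0.0613, 0.2982]
eef_rot: [-0.058, 0.998, 0.0, -0.001]
ft_force: [0.4, -0.3, -1.2]
width: 0.0174
grip_force: 50.0
```

```bash
python3 - <<'E'
from h import *
go(.4598,-.0612,.2455,186.7)
E
```

```text
t 39.4 p [ 0.4591 -0.0613  0.2982] yaw -173.4 tilt [-0.0016 -0.0001] q [ 1.25  0.34 -1.35  1.95  0.37  1.14  1.44] F [ 0.4 -0.3 -1.2] w 0.0174 g 50.0
  shift now-axes [-0.07  0.    5.27] after-spin-axes [-0.07  0.    5.27] spin -0.002
```

Descending improves q3, so I continue.

Emit:
move_arm([
  {"dx": 0, "dy": 0, "dz": 1.5, "spin": 0},
  {"dx": 0, "dy": 0, "dz": 1.5, "spin": 0},
  {"dx": 0, "dy": 0, "dz": 1, "spin": 0},
  {"dx": 0, "dy": 0, "dz": 0.6, "spin": 0},
  {"dx": 0, "dy": 0, "dz": 0.3, "spin": 0},
  {"dx": 0, "dy": 0, "dz": 0.2, "spin": 0},
  {"dx": 0, "dy": 0, "dz": 0.15, "spin": 0},
  {"dx": 0, "dy": 0, "dz": 0, "spin": 0},
])

```text
time: 40.2
ee_pos: [0.4598, -0.0613, 0.2476]
eef_rot: [-0.059, 0.998, -0.0, 0.0]
ft_force: [0.3, -0.2, -1.7]
width: 0.0176
grip_force: 50.0
```

```bash
python3 - <<'E'
from h import *
go(.4598,-.0612,.2452,186.7)
E
```

```text
t 40.2 p [ 0.4598 -0.0613  0.2476] yaw -173.29 tilt [ 0.0004 -0.0003] q [ 1.15  0.42 -1.26  2.    0.46  1.05  1.37] F [ 0.3 -0.2 -1.7] w 0.0176 g 50.0
  shift now-axes [-0.    0.01  0.24] after-spin-axes [-0.    0.01  0.24] spin 0.0
```

Emit:
move_arm([
  {"dx": 0, "dy": 0, "dz": 0.12, "spin": 0},
  {"dx": 0, "dy": 0, "dz": 0.12, "spin": 0},
  {"dx": 0, "dy": 0, "dz": 0.05, "spin": 0},
  {"dx": 0, "dy": 0, "dz": 0, "spin": 0},
])

```text
time: 40.6
ee_pos: [0.46, -0.0613, 0.2453]
eef_rot: [-0.058, 0.998, -0.0, 0.0]
ft_force: [-3.7, -1.5, 11.1]
width: 0.0176
grip_force: 50.0
```

Emit:
move_arm([
  {"dx": 0, "dy": 0, "dz": 0, "spin": 0},
  {"dx": 0, "dy": 0, "dz": 0, "spin": 0},
  {"dx": 0, "dy": 0, "dz": 0, "spin": 0},
  {"dx": 0, "dy": 0, "dz": 0, "spin": 0},
  {"dx": 0, "dy": 0, "dz": 0, "spin": 0},
  {"dx": 0, "dy": 0, "dz": 0, "spin": 0},
], claw=6)

```text
time: 41.2
ee_pos: [0.4597, -0.0613, 0.2445]
eef_rot: [-0.059, 0.998, -0.0, 0.0]
ft_force: [1.1, 0.1, -0.1]
width: 0.0555
grip_force: 0.0
```

```bash
python3 - <<'E'
from h import *
go(.4598,-.0612,.2452,186.7)
E
```

```text
t 41.2 p [ 0.4597 -0.0613  0.2445] yaw -173.28 tilt [ 0. -0.] q [ 1.15  0.42 -1.26  2.01  0.46  1.05  1.36] F [ 1.1  0.1 -0.1] w 0.0555 g 0.0
  shift now-axes [-0.01  0.01 -0.07] after-spin-axes [-0.01  0.01 -0.07] spin 0.0
```

Emit:
move_arm([
  {"dx": 0, "dy": 0, "dz": -1, "spin": 0},
  {"dx": 0, "dy": 0, "dz": -2, "spin": 0},
  {"dx": 0, "dy": 0, "dz": -2, "spin": 0},
  {"dx": 0, "dy": 0, "dz": -2, "spin": 0},
  {"dx": 0, "dy": 0, "dz": -1, "spin": 0},
  {"dx": 0, "dy": 0, "dz": 0, "spin": 0.05},
  {"dx": 0, "dy": 0, "dz": 0, "spin": 0},
])

```text
time: 41.9
ee_pos: [0.4597, -0.0614, 0.3249]
eef_rot: [-0.033, 0.999, -0.0, 0.0]
ft_force: [0.6, -1.0, 0.7]
width: 0.0597
grip_force: 0.0
```

```bash
python3 - <<'E'
from h import *
go(.675,-.002,.35,187)
snap("scene","pics/s14.png"); snap("top","pics/t14.png")
a=cv2.imread("pics/s14.png")[160:310,160:360]; b=cv2.imread("pics/t14.png")[115:265,300:450]
cv2.imwrite("pics/v1.png",np.hstack([cv2.resize(a,None,fx=2.25,fy=2.25,interpolation=cv2.INTER_CUBIC),cv2.resize(b,None,fx=2.25,fy=2.25,interpolation=cv2.INTER_CUBIC)]))
# cover at start vs now, gray mask orientation
for n in("scene0","s14"):
    i=cv2.imread(f"pics/{n}.png").astype(int)[200:300,285:365]
    m=((i.max(2)-i.min(2))<30)&(i.mean(2)>110); m=m.astype(np.uint8)
    c=max(cv2.findContours(m,cv2.RETR_EXTERNAL,cv2.CHAIN_APPROX_NONE)[0],key=cv2.contourArea); print(n,cv2.minAreaRect(c),cv2.boundingRect(c))
E
```

```text
t 41.9 p [ 0.4597 -0.0614  0.3249] yaw -176.22 tilt [ 0.0005 -0.0009] q [ 1.29  0.28 -1.38  1.92  0.3   1.18  1.44] F [ 0.6 -1.   0.7] w 0.0597 g 0.0
  shift now-axes [-21.88   4.51  -2.51] after-spin-axes [-22.1    3.27  -2.51] spin -0.056
scene0 ((37.24400329589844, 54.592002868652344), (73.16414642333984, 42.48529052734375), 79.69515228271484) (11, 18, 54, 76)
s14 ((35.306922912597656, 61.86297607421875), (75.24360656738281, 43.844051361083984), 80.36246490478516) (8, 24, 56, 76)
```

View pics/v1.png

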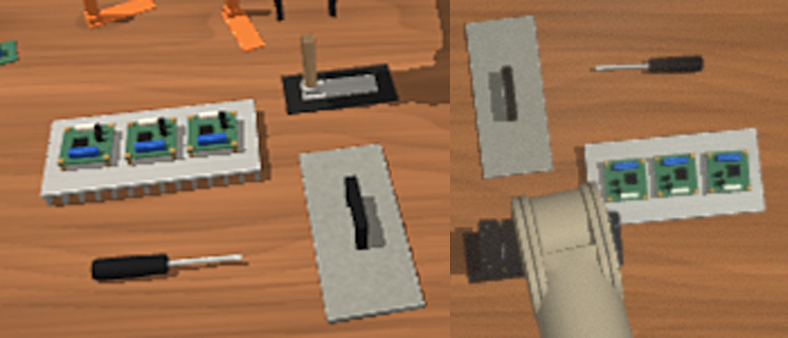

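The picture shows all three boards on the plate, the lifter on its mat, and the cover knocked a little in +x. I remeasure the cover.

```bash
python3 - <<'E'
from fit import *
T="pics/t14.png"
rep("read",fit(T,[(16,24),(83,15),(102,168),(33,178)],300,115,2.25,.008))
print("bar",fit(T,[(57,67),(63,121)],300,115,2.25,.052).round(4))
def seg(f,u0,v0,w,h,z):
    i=np.load(f[:-4]+".npz")["img"].astype(int)[v0:v0+h,u0:u0+w]; m=(((i.max(2)-i.min(2))<34)).astype(np.uint8)
    i8=cv2.resize(i.astype(np.uint8),None,fx=4,fy=4,interpolation=cv2.INTER_LINEAR).astype(int); m=((i8.max(2)-i8.min(2))<38).astype(np.uint8)
    c=max(cv2.findContours(m,cv2.RETR_EXTERNAL,cv2.CHAIN_APPROX_NONE)[0],key=cv2.contourArea)
    P=np.array([ray(f,u0+(x+.5)/4-.5,v0+(y+.5)/4-.5,z)[:2] for x,y in c[:,0]],dtype=np.float32)*1000
    return cv2.minAreaRect(P)
print(seg("pics/top0.png",296,120,54,90,.008)); print(seg("pics/t14.png",296,115,54,85,.008))
print("pre",seg("pics/top0.png",200,170,90,50,.045))
S="pics/s14.png"
for p in [(301,155),(379,145),(424,303),(330,321)]: print(ray(S,160+(p[0]+.5)/2.25-.5,160+(p[1]+.5)/2.25-.5,.008).round(4))
E
```

```text
read c [ 0.7024 -0.0096] len right 0.109 ang(-y) 8.08 len up 0.248 ang(x) 6.63
bar [[ 0.7393 -0.0067]
 [ 0.655  -0.016 ]]
((677.4503173828125, -1.8005599975585938), (250.64682006835938, 110.8955078125), 6.884071350097656)
((701.9234008789062, -9.141639709472656), (251.05784606933594, 111.04485321044922), 6.9293293952941895)
pre ((564.4369506835938, 275.23590087890625), (122.17029571533203, 253.8467254638672), 0.056178946048021317)
[ 0.5876 -0.076   0.008 ]
[0.5761 0.0281 0.008 ]
[0.819  0.0596 0.008 ]
[ 0.8349 -0.0462  0.008 ]
```

Emit:
move_arm([
  {"dx": -1.2, "dy": 0.2, "dz": 0, "spin": 0},
  {"dx": -3, "dy": 0.4, "dz": 0, "spin": 0},
  {"dx": -3.5, "dy": 0.5, "dz": 0, "spin": 0},
  {"dx": -3.5, "dy": 0.5, "dz": 0, "spin": 0},
  {"dx": -3.5, "dy": 0.5, "dz": 0, "spin": 0},
  {"dx": -3.5, "dy": 0.5, "dz": 0, "spin": 0},
  {"dx": -3.5, "dy": 0.5, "dz": 0, "spin": 0},
  {"dx": -2, "dy": 0.3, "dz": 0, "spin": -0.054},
  {"dx": -0.8, "dy": 0.2, "dz": 0, "spin": 0},
  {"dx": 0, "dy": 0, "dz": 0, "spin": 0},
  {"dx": 0, "dy": 0, "dz": 0, "spin": 0},
])

```text
time: 43.1
ee_pos: [0.701, -0.0085, 0.3243]
eef_rot: [-0.06, 0.998, -0.0, -0.0]
ft_force: [-0.4, -1.4, 0.6]
width: 0.0601
grip_force: 0.0
```

```bash
python3 - <<'E'
from h import *
go(.7025,-.0092,.209,186.9)
E
```

```text
t 43.1 p [ 0.701  -0.0085  0.3243] yaw -173.08 tilt [-0.0007 -0.0001] q [ 0.57  0.77 -1.03  1.29  0.65  1.42  1.27] F [-0.4 -1.4  0.6] w 0.0601 g 0.0
  shift now-axes [-0.14 -0.09 11.53] after-spin-axes [-0.14 -0.09 11.53] spin 0.0
```

Emit:
move_arm([
  {"dx": -0.14, "dy": -0.05, "dz": 2, "spin": 0},
  {"dx": 0, "dy": 0, "dz": 3, "spin": 0},
  {"dx": 0, "dy": 0, "dz": 3, "spin": 0},
  {"dx": 0, "dy": 0, "dz": 2, "spin": 0},
  {"dx": 0, "dy": 0, "dz": 1, "spin": 0},
  {"dx": 0, "dy": 0, "dz": 0.5, "spin": 0},
  {"dx": 0, "dy": 0, "dz": 0, "spin": 0},
  {"dx": 0, "dy": 0, "dz": 0, "spin": 0},
])

```text
time: 43.9
ee_pos: [0.7034, -0.0087, 0.2108]
eef_rot: [-0.061, 0.998, 0.0, 0.001]
ft_force: [1.0, -0.3, 0.0]
width: 0.06
grip_force: 0.0
```

Emit:
move_arm([
  {"dx": 0, "dy": 0, "dz": 0, "spin": 0},
  {"dx": 0, "dy": 0, "dz": 0, "spin": 0},
  {"dx": 0, "dy": 0, "dz": 0, "spin": 0},
  {"dx": 0, "dy": 0, "dz": 0, "spin": 0},
  {"dx": 0, "dy": 0, "dz": 0, "spin": 0},
  {"dx": 0, "dy": 0, "dz": 0, "spin": 0},
  {"dx": 0, "dy": 0, "dz": 0, "spin": 0},
  {"dx": 0, "dy": 0, "dz": 0, "spin": 0},
], claw=0, squeeze=40)

```text
time: 44.7
ee_pos: [0.703, -0.0089, 0.2095]
eef_rot: [-0.061, 0.998, -0.0, -0.0]
ft_force: [0.1, -1.4, -0.1]
width: 0.0154
grip_force: 40.0
```

```bash
python3 - <<'E'
from h import *
go(.5705,.2745,.262,90)
E
```

```text
t 44.7 p [ 0.703  -0.0089  0.2095] yaw -173.06 tilt [-0.     -0.0002] q [ 0.55  0.88 -0.97  1.38  0.73  1.26  1.23] F [ 0.1 -1.4 -0.1] w 0.0154 g 40.0
  shift now-axes [ 9.73 29.74 -5.25] after-spin-axes [ 28.34 -13.25  -5.25] spin 1.692
```

Emit:
move_arm([
  {"dx": 0, "dy": 0, "dz": -0.5, "spin": 0},
  {"dx": 0, "dy": 0, "dz": -1.5, "spin": 0},
  {"dx": 0, "dy": 0, "dz": -2.5, "spin": 0},
  {"dx": 0, "dy": 0, "dz": -3, "spin": 0},
  {"dx": 0, "dy": 0, "dz": -3, "spin": 0},
  {"dx": 0, "dy": 0, "dz": -2, "spin": 0},
  {"dx": 0, "dy": 0, "dz": -0.5, "spin": 0.05},
  {"dx": 0, "dy": 0, "dz": 0, "spin": 0.09},
  {"dx": 0, "dy": 0, "dz": 0, "spin": 0.12},
  {"dx": 0, "dy": 0, "dz": 0, "spin": 0.13},
  {"dx": 0, "dy": 0, "dz": 0, "spin": 0.13},
  {"dx": 0, "dy": 0, "dz": 0, "spin": 0.13},
])

```text
time: 45.9
ee_pos: [0.7028, -0.0085, 0.3406]
eef_rot: [0.264, 0.965, 0.0, 0.0]
ft_force: [0.2, -0.2, -3.3]
width: 0.0152
grip_force: 40.0
```

Emit:
move_arm([
  {"dx": 0, "dy": 0, "dz": 0, "spin": 0.13},
  {"dx": 0, "dy": 0, "dz": 0, "spin": 0.13},
  {"dx": 0, "dy": 0, "dz": 0, "spin": 0.13},
  {"dx": 0, "dy": 0, "dz": 0, "spin": 0.13},
  {"dx": 0, "dy": 0, "dz": 0, "spin": 0.13},
  {"dx": 0, "dy": 0, "dz": 0, "spin": 0.13},
  {"dx": 0, "dy": 0, "dz": 0, "spin": 0.12},
  {"dx": 0, "dy": 0, "dz": 0, "spin": 0.09},
  {"dx": 0, "dy": 0, "dz": 0, "spin": 0.05},
  {"dx": 0, "dy": 0, "dz": 0, "spin": 0},
  {"dx": 0, "dy": 0, "dz": 0, "spin": 0},
])

```text
time: 47.0
ee_pos: [0.7029, -0.0085, 0.3402]
eef_rot: [0.706, 0.709, 0.0, 0.0]
ft_force: [0.4, 0.5, -4.1]
width: 0.0154
grip_force: 40.0
```

```bash
python3 - <<'E'
from h import *
go(.5705,.2745,.262,89.75)
E
```

```text
t 47.0 p [ 0.7029 -0.0085  0.3402] yaw 90.24 tilt [0.0004 0.0001] q [ 0.42  0.65 -0.74  1.28  0.43  1.37 -0.3 ] F [ 0.4  0.5 -4.1] w 0.0154 g 40.0
  shift now-axes [ 28.35 -13.12   7.82] after-spin-axes [ 28.24 -13.36   7.82] spin 0.009
```

Emit:
move_arm([
  {"dx": 0.8, "dy": -0.4, "dz": 0, "spin": 0},
  {"dx": 1.8, "dy": -0.8, "dz": 0, "spin": 0},
  {"dx": 2.8, "dy": -1.3, "dz": 0, "spin": 0},
  {"dx": 3.4, "dy": -1.6, "dz": 0, "spin": 0},
  {"dx": 3.5, "dy": -1.6, "dz": 0, "spin": 0},
  {"dx": 3.5, "dy": -1.6, "dz": 0, "spin": 0},
  {"dx": 3.5, "dy": -1.6, "dz": 0, "spin": 0},
  {"dx": 3.4, "dy": -1.6, "dz": 0, "spin": 0},
  {"dx": 2.8, "dy": -1.3, "dz": 0, "spin": 0},
  {"dx": 1.8, "dy": -0.9, "dz": 0, "spin": 0.009},
  {"dx": 0.8, "dy": -0.5, "dz": 0, "spin": 0},
  {"dx": 0, "dy": 0, "dz": 0, "spin": 0},
])

```text
time: 48.2
ee_pos: [0.5689, 0.2739, 0.3398]
eef_rot: [0.708, 0.706, 0.0, -0.0]
ft_force: [0.7, -0.4, -3.5]
width: 0.0158
grip_force: 40.0
```

Emit:
move_arm([
  {"dx": 0, "dy": 0, "dz": 1.5, "spin": 0},
  {"dx": 0, "dy": 0, "dz": 2.5, "spin": 0},
  {"dx": 0, "dy": 0, "dz": 1.5, "spin": 0},
  {"dx": 0, "dy": 0, "dz": 0.5, "spin": 0},
  {"dx": 0, "dy": 0, "dz": 0, "spin": 0},
  {"dx": 0, "dy": 0, "dz": 0, "spin": 0},
])

```text
time: 48.8
ee_pos: [0.5709, 0.2719, 0.2802]
eef_rot: [0.71, 0.705, 0.0, 0.0]
ft_force: [0.4, 0.8, -3.0]
width: 0.0157
grip_force: 40.0
```

```bash
python3 - <<'E'
from h import *
go(.5705,.2737,.2545,89.75)
snap("top","pics/t15.png")
S="pics/s15.png"; c=snap("scene",S)
# predicted vs seen cover far edge in scene: gray bright mask bounding
st=telemetry.read_state()["ee_pos"]; z=st[2]-.2095
print([proj(S,(st[0]+a,st[1]+b,z+.008)).round(1).tolist() for a,b in((.055,.125),(.055,-.125),(-.055,-.125),(-.055,.125))])
i=c["img"].astype(int)[150:260,340:490]; i8=cv2.resize(i.astype(np.uint8),None,fx=4,fy=4,interpolation=cv2.INTER_LINEAR).astype(int)
m=((i8.max(2)-i8.min(2)<30)&(i8.mean(2)>120)).astype(np.uint8)
k=max(cv2.findContours(m,cv2.RETR_EXTERNAL,cv2.CHAIN_APPROX_NONE)[0],key=cv2.contourArea)
q=cv2.approxPolyDP(cv2.convexHull(k),8,True)[:,0]; print([((340+(x+.5)/4-.5).round(1),(150+(y+.5)/4-.5).round(1)) for x,y in q])
E
```

```text
t 48.8 p [0.5709 0.2719 0.2802] yaw 89.58 tilt [0.0009 0.0005] q [ 0.08  0.58 -0.82  1.55  0.44  1.21 -0.82] F [ 0.4  0.8 -3. ] w 0.0157 g 40.0
  shift now-axes [ 0.18 -0.04  2.57] after-spin-axes [ 0.18 -0.04  2.57] spin -0.003
[[460.2, 214.0], [372.5, 217.9], [366.4, 191.6], [447.8, 188.2]]
[(np.float64(423.4), np.float64(214.9)), (np.float64(373.1), np.float64(217.9)), (np.float64(366.9), np.float64(192.6)), (np.float64(399.6), np.float64(191.1))]
```

Emit:
move_arm([
  {"dx": 0.18, "dy": -0.04, "dz": 0.3, "spin": -0.003},
  {"dx": 0, "dy": 0, "dz": 0.6, "spin": 0},
  {"dx": 0, "dy": 0, "dz": 0.6, "spin": 0},
  {"dx": 0, "dy": 0, "dz": 0.4, "spin": 0},
  {"dx": 0, "dy": 0, "dz": 0.2, "spin": 0},
  {"dx": 0, "dy": 0, "dz": 0.15, "spin": 0},
  {"dx": 0, "dy": 0, "dz": 0, "spin": 0},
  {"dx": 0, "dy": 0, "dz": 0, "spin": 0},
])

```text
time: 49.7
ee_pos: [0.5702, 0.2738, 0.2572]
eef_rot: [0.709, 0.706, 0.0, 0.0]
ft_force: [0.6, 0.1, -3.5]
width: 0.0157
grip_force: 40.0
```

```bash
python3 - <<'E'
from h import *
go(.5705,.2737,.2545,89.75)
E
```

```text
t 49.7 p [0.5702 0.2738 0.2572] yaw 89.77 tilt [0.0003 0.0001] q [ 0.07  0.6  -0.81  1.57  0.46  1.17 -0.83] F [ 0.6  0.1 -3.5] w 0.0157 g 40.0
  shift now-axes [-0.01  0.03  0.27] after-spin-axes [-0.01  0.03  0.27] spin 0.0
```

Emit:
move_arm([
  {"dx": 0, "dy": 0.02, "dz": 0.14, "spin": 0},
  {"dx": 0, "dy": 0, "dz": 0.13, "spin": 0},
  {"dx": 0, "dy": 0, "dz": 0.02, "spin": 0},
  {"dx": 0, "dy": 0, "dz": 0, "spin": 0},
])

```text
time: 50.1
ee_pos: [0.5704, 0.2738, 0.2545]
eef_rot: [0.709, 0.706, 0.0, 0.0]
ft_force: [-1.8, -1.2, 1.3]
width: 0.0155
grip_force: 40.0
```

Emit:
move_arm([
  {"dx": 0, "dy": 0, "dz": 0, "spin": 0},
  {"dx": 0, "dy": 0, "dz": 0, "spin": 0},
  {"dx": 0, "dy": 0, "dz": 0, "spin": 0},
  {"dx": 0, "dy": 0, "dz": 0, "spin": 0},
  {"dx": 0, "dy": 0, "dz": 0, "spin": 0},
  {"dx": 0, "dy": 0, "dz": 0, "spin": 0},
], claw=6)

```text
time: 50.7
ee_pos: [0.5704, 0.2738, 0.2541]
eef_rot: [0.709, 0.706, 0.0, 0.0]
ft_force: [0.3, 0.6, 0.6]
width: 0.055
grip_force: 0.0
```

Emit:
move_arm([
  {"dx": 0, "dy": 0, "dz": -1, "spin": 0},
  {"dx": 0, "dy": 0, "dz": -2, "spin": 0},
  {"dx": 0, "dy": 0, "dz": -3, "spin": 0},
  {"dx": 0, "dy": 0, "dz": -3, "spin": 0},
  {"dx": 0, "dy": 0, "dz": -3, "spin": 0},
  {"dx": -3, "dy": -1.5, "dz": 0, "spin": 0},
  {"dx": -4, "dy": -2, "dz": 0, "spin": 0},
  {"dx": -4, "dy": -2, "dz": 0, "spin": 0},
  {"dx": -4, "dy": -2, "dz": 0, "spin": 0},
  {"dx": -4, "dy": -2, "dz": 0, "spin": 0},
  {"dx": -4, "dy": -1, "dz": 0, "spin": 0},
  {"dx": 0, "dy": 0, "dz": 0, "spin": 0},
])

```text
time: 51.9
ee_pos: [0.4635, 0.0392, 0.3747]
eef_rot: [0.711, 0.703, -0.001, 0.001]
ft_force: [0.3, 0.7, -0.7]
width: 0.0601
grip_force: 0.0
```

```bash
python3 - <<'E'
from fit import *
go(.5705,.2737,.2545,89.75)
snap("top","pics/t16.png"); snap("scene","pics/s16.png")
def seg(f,u0,v0,w,h,z):
    i=np.load(f[:-4]+".npz")["img"][v0:v0+h,u0:u0+w]
    i8=cv2.resize(i,None,fx=4,fy=4,interpolation=cv2.INTER_LINEAR).astype(int); m=((i8.max(2)-i8.min(2)<38)&(i8.mean(2)>110)).astype(np.uint8)
    c=max(cv2.findContours(m,cv2.RETR_EXTERNAL,cv2.CHAIN_APPROX_NONE)[0],key=cv2.contourArea)
    return cv2.minAreaRect(np.array([ray(f,u0+(x+.5)/4-.5,v0+(y+.5)/4-.5,z)[:2] for x,y in c[:,0]],dtype=np.float32)*1000)
print(seg("pics/t16.png",198,168,92,50,.053))
a=cv2.imread("pics/s16.png")[170:270,350:480]; b=cv2.imread("pics/t16.png")[165:225,195:300]
b=cv2.resize(b,None,fx=3.6,fy=3.6,interpolation=cv2.INTER_CUBIC); a=cv2.resize(a,None,fx=3,fy=3,interpolation=cv2.INTER_CUBIC)
o=np.zeros((300,a.shape[1]+b.shape[1],3),np.uint8); o[:,:390]=a; o[:b.shape[0],390:]=b; cv2.imwrite("pics/v2.png",o)
E
```

```text
t 51.9 p [0.4635 0.0392 0.3747] yaw 89.35 tilt [ 0.0004 -0.0037] q [ 0.67  0.06 -0.86  1.87  0.05  1.24 -0.22] F [ 0.3  0.7 -0.7] w 0.0601 g 0.0
  shift now-axes [23.57 10.44 12.02] after-spin-axes [23.5  10.6  12.02] spin -0.007
((569.6487426757812, 273.38958740234375), (109.46782684326172, 251.51185607910156), 0.05646025016903877)
```

View pics/v2.png

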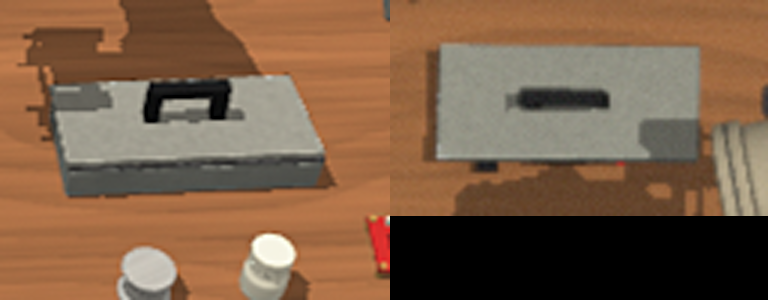

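The cover sits flush on the preheater: its measured centre is within about 1 mm and its angle within 0.1–0.4°. The flux jar, the spool and the red board are visible and look undisturbed. I hand the job in.

```bash
python3 -c "
from h import *
print(job.close_job())"
```

```text
the job is handed in; nothing more can be done
None
```

The job is handed in at about 52 s of the 210 s: three boards on the cooling plate, the lifter flat on its mat and the cover flush on the preheater (within about 1 mm); no verdict was returned.

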